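Lock away the day's used capsules and suction traps

TASK

Empty the tray's used filling capsules and suction traps into the steel waste box: take the blade key from its stand, turn the slotted lock of the lid a quarter turn with it and open the lid, tip all the capsules out of the cup and put in every trap that is on the tray, and pick up any that goes astray. Then shut the lid, lock it again with the key, and leave the key back in its stand and the empty cup standing upright on the tray, without disturbing the pump bottle, the glove box and the tumbler.

Things in the scene. Friction and masses are not known exactly. Their poses are not given: they have to be found in the camera images.
- lock (a joint): slotted quarter-turn lock in the lid: 0 locked (slot parallel to the hinge line), 1.571 unlocked (slot square to it); grows counter-clockwise from above, firm stops at both ends, stiff (0.12 N m), stays where left. Locked, its cam under the lid catches a lip inside the box and the lid lifts no more than 3 mm. The lid must be shut with the lock at unlocked
- lock_slot (a point): centre of the floor of the lock's slot, on the turning axis. A round brass head 44 mm across stands 13 mm proud of the lid; the slot runs right across it along this point's own x axis (it turns with the lock), 9 mm wide, 10 mm deep, open at the top and both ends. Lid shut: 113 mm above the worktop, 157 mm from the hinge line, at x = +50, y = -62 mm of box_in
- key_tip (a point): blade key: centre of the end of its blade; x along the blade's width, z up along the key. From the tip up: blade 24 mm (x) by 4 mm (y), 18 mm long; round shank 14 mm; flat guard 48 mm across, its underside 42 mm above the tip; black grip 50 mm (x) by 12 mm (y) from 46 to 88 mm. 70 to 120 g. Starts upright in its stand, guard resting on the stand's top, yaw varies
- key_grip (a point): middle of the key's black grip, 67 mm above the blade tip on the key's axis; same axes as key_tip. Take it across its 12 mm (y)
- stand_top (a point): key stand, a grey block 64 x 64 mm, 52 mm high, fixed to the worktop: centre of the mouth of its round hole, 31 mm across, 47 mm deep, straight sides. Stowed, the key hangs in it blade down with its guard flat on the block, blade tip 42 mm below this point; any yaw will do
- lid (a joint): angle of the waste box's lid: 0 shut, 1.571 upright, up to 1.85 leaning back. A stiff hinge (0.42 N m) holds it at any angle; 4 to 8 N at the handle moves it
- lid_handle (a point): middle of the lid's handle: round bar 12 mm thick, 80 mm long, parallel to the hinge line, 30 mm above the lid's top face, on a post near each end (61 mm free between). Moves with the lid; x along the bar, z square to the lid, away from the box. Lid shut: 160 mm from the hinge line, 140 mm above the worktop; at x = -50 mm of lid_hinge, 32 mm in from the lid's free edge
- lid_hinge (a point): middle of the lid's hinge line, which runs along this point's x at the top edge of the box's +y side, 105 mm above the worktop, 95 mm from the box's centre. The lid is a steel plate 204 x 192 mm, 5 mm thick; it opens upwards and over towards the box's +y
- box_in (a point): centre of the steel waste box, 5 mm above the worktop, at its inner floor; the box is fixed. Outside 200 mm (x) by 190 mm (y), walls 4 mm, rim 105 mm above the worktop; hinge on the +y side, lock near the -y side, where a lip 40 mm wide, just below the rim, stands 14 mm in from the wall below the lock (x = +50 mm)
- tray_top (a point): centre of the flat top of the instrument tray, 2 mm above the worktop; the tray is fixed, 250 mm (x) by 300 mm (y), with a green liner and a rim 7 mm above the worktop
- cup_mid (a point): plastic collecting cup: point on its axis half-way up, 37.5 mm above its underside; z is its axis, mouth at +z. Height 75 mm, outside 57 mm across at the foot, 66 mm at the mouth, wall 3 mm, inner floor 5 mm up. 65 to 105 g; holds the capsules, which slide out once it is tipped some 30 degrees past level
- cap0_mid (a point): centre of a used filling capsule: a cream plastic cylinder 14 mm across and 36 mm long (along its z axis) with a grey collar 16 mm across near the middle, 12 g; it starts standing in the cup. There are 3 to 6 of them; absent ones read None
- cap1_mid (a point): centre of a used filling capsule: a cream plastic cylinder 14 mm across and 36 mm long (along its z axis) with a grey collar 16 mm across near the middle, 12 g; it starts standing in the cup. There are 3 to 6 of them; absent ones read None
- cap2_mid (a point): centre of a used filling capsule: a cream plastic cylinder 14 mm across and 36 mm long (along its z axis) with a grey collar 16 mm across near the middle, 12 g; it starts standing in the cup. There are 3 to 6 of them; absent ones read None
- cap3_mid (a point): centre of a used filling capsule: a cream plastic cylinder 14 mm across and 36 mm long (along its z axis) with a grey collar 16 mm across near the middle, 12 g; it starts standing in the cup. There are 3 to 6 of them; absent ones read None
- cap4_mid (a point): centre of a used filling capsule: a cream plastic cylinder 14 mm across and 36 mm long (along its z axis) with a grey collar 16 mm across near the middle, 12 g; it starts standing in the cup. There are 3 to 6 of them; absent ones read None
- cap5_mid (a point): centre of a used filling capsule: a cream plastic cylinder 14 mm across and 36 mm long (along its z axis) with a grey collar 16 mm across near the middle, 12 g; it starts standing in the cup. There are 3 to 6 of them; absent ones read None
- trap0_mid (a point): centre of a used suction trap: a white plastic strainer basket 44 mm across and 38 mm high with a rim 54 mm across and 4 mm thick at its top, about 40 g, its z axis up; it starts rim up on the tray. There are 1 to 3 of them; absent ones read None. This point is 19 mm above its underside
- trap1_mid (a point): centre of a used suction trap: a white plastic strainer basket 44 mm across and 38 mm high with a rim 54 mm across and 4 mm thick at its top, about 40 g, its z axis up; it starts rim up on the tray. There are 1 to 3 of them; absent ones read None. This point is 19 mm above its underside
- trap2_mid (a point): centre of a used suction trap: a white plastic strainer basket 44 mm across and 38 mm high with a rim 54 mm across and 4 mm thick at its top, about 40 g, its z axis up; it starts rim up on the tray. There are 1 to 3 of them; absent ones read None. This point is 19 mm above its underside
- pumpbottle: pump bottle, 62 mm across and 190 mm tall, standing beyond the work: a bystander, leave it alone; origin at the centre of its underside
- glovebox: glove box, 100 x 200 x 60 mm, standing beyond the work: a bystander, leave it alone; origin at the centre of its underside
- tumbler: white rinsing tumbler, 66 mm across and 85 mm tall, standing beyond the work: a bystander, leave it alone; origin at the centre of its underside

How it is judged:
By the outcome, as a careful person would: the job done as asked, in the order asked, and still so for the second after the job is handed in, with the robot touching nothing.
Of cap0, cap1, cap2, cap3, cap4, cap5 only 3 to 6 are there at a start; the rules pass over those that are not, and their reading is None.
Of trap0, trap1, trap2 only 1 to 3 are there at a start; the rules pass over those that are not, and their reading is None.
At some moment in a run one of cup, trap0, trap1, trap2 may be knocked a few centimetres aside while the robot is not near it.
It also fails if it takes over 210 s, if anything falls off the work surface, if the arm or the gripper's body presses on something with over 40 N, if the wrist force passes 120 N, or if a joint passes its speed limit or range.

ROBOT

A 7-joint arm with a two-finger parallel gripper is mounted at the origin on the work surface. World frame = base frame: x ahead of the robot, y to its left, z up, the work surface at z = 0. Lengths are in mm, angles in degrees, forces in N, time in s.
With the tool pointing down it reaches from about 400 to 900 mm from the base axis. Payload 5.5 kg.
Tool frame: the origin (TCP) lies at the very end of the fingers, on their centre line; the grasp point (between the pads) lies env.grasp_offset behind it (env.grasp_offset is the distance from the TCP to the grasp point, in mm); y points along the fingers, x is the direction in which the jaws open and shut, and the axes are right-handed (so a half turn about y gives the same grasp; the last joint's range is limited). The gripper opens to 85 mm and grips with 20 to 120 N. Pads are 22 mm wide; open, the fingers measure 114 mm over their backs; the gripper's body (76 mm by 85 mm) begins 54 mm behind the grasp point. The pads swing forward as they close: fully open they stand 13 mm farther back than shut.
Start: joints at [86.757, 28.699, -24.465, 88.831, 12.651, 65.22, -12.049], TCP at [204.378, -617.033, 231.31] pointing down, gripper open.
Joint ranges: [-164.97, 164.97], [-17.58, 116.51], [-87.97, 89.64], [11.32, 138.91], [-80.73, 260.73], [10.89, 115.49], [-147.41, 147.41]. Speed limits (degrees/s): [147.25, 147.25, 180, 180, 180, 180, 180].

INTERFACE

Orientations are given as a 3x3 rotation matrix whose columns are the frame's x, y, z axes.
In Python, from workcell import env, vision gives the robot as it stands. The module is installed in compiled form; this text tells all that it offers. Calls block until the motion is done:
- env.move_ptp(position, orientation): joint-space move of the TCP to a pose.
- env.move_l(position, rot=None, rate=150): straight line of the TCP; rot=None keeps the orientation; rate is the mean speed in mm/s.
- env.move_j(angles): joint-space move.
- env.open_jaws() and env.grasp(squeeze=None): open the fingers fully, or close them until they stop; squeeze is the grip in N (None keeps the last).
- env.pause(seconds).
- env.inverse_kinematics(position, orientation): joint angles nearest the present ones, or None.
- vision.read_camera(name): name is "scene" or "top" or "wrist"; returns the picture (400x640x3 uint8, red, green, blue); there is no depth.
- vision.calibration(name): a dict with "fx", "fy", "cx", "cy" (pixels), "extrinsics" (4x4, takes a point from camera to world coordinates); the wrist camera has in their place "tool_from_camera" (4x4, takes a point from camera to tool coordinates, whose origin is the TCP and whose axes are the tool frame's). Camera axes: x right, y up, looking along -z (the intrinsics and any distortion apply to the point x, -y, -z); pixel columns grow to the right and rows downward; lengths in mm; the calibration is good to about 2 mm. A picture is of the moment at which its call begins: read the wrist's pose just before it. calibration takes no time and is no camera call.
A pose or a line that the arm cannot do raises env.MotionError and nothing moves.
- env.finish_job(): hands the job in, once; it reports no verdict.
Readings, each from a call of its own:
- env.current_time_s(): time.
- env.current_joint_positions(): joint angles.
- env.current_dq(): joint speeds.
- env.current_joint_efforts(): joint torques, N m.
- env.current_ee_pos(): TCP position.
- env.current_tool_rot(): TCP orientation.
- env.current_wrist_force(): force on the tool from outside, world axes, zero at the start.
- env.current_torque(): the same for the moment, N m.
- env.current_finger_gap(): finger opening in mm.
Only numpy, scipy, OpenCV 4.12 (cv2) and the standard library are available. Lean on these libraries where they do the work, as an engineer would, in place of code of your own. Each camera call takes 0.05 s, during which the arm holds its last target.

## Working session

There is one attempt and no reset: what is moved stays moved. The work goes in short steps, each a Python script; the robot and the scene stay as the last script left them, time stands still between calls to the robot, and variables do not carry over. Pictures are saved under pics/ and viewed, and the job is handed in when it is done.

```bash
ls; mkdir -p pics
python3 - <<'E'
from workcell import env, vision
import cv2, numpy as np
np.set_printoptions(suppress=True,precision=3)
for n in ["scene","top","wrist"]:
    im=vision.read_camera(n); cv2.imwrite(f"pics/{n}0.png",im[:,:,::-1])
    print(n,vision.calibration(n))
print(env.current_time_s(),env.grasp_offset,env.current_tool_rot(),env.current_finger_gap())
E
```

```text
pics
scene {'fx': 456.21234856684083, 'fy': 456.21234856684083, 'cx': 319.4125529396096, 'cy': 194.6466019631667, 'extrinsics': array([[   0.861,   -0.322,    0.393, 1079.684],
       [   0.508,    0.567,   -0.649, -764.876],
       [  -0.014,    0.759,    0.652,  862.527],
       [   0.   ,    0.   ,    0.   ,    1.   ]])}
top {'fx': 401.68780704733933, 'fy': 401.68780704733933, 'cx': 326.78106214855495, 'cy': 195.57754366041505, 'extrinsics': array([[  0.011,   0.995,  -0.101, 518.522],
       [ -1.   ,   0.01 ,  -0.013,  -9.64 ],
       [ -0.012,   0.101,   0.995, 994.225],
       [  0.   ,   0.   ,   0.   ,   1.   ]])}
wrist {'fx': 309.8026212827715, 'fy': 309.8026212827715, 'cx': 316.5432666544078, 'cy': 195.84007408499227, 'tool_from_camera': array([[   1.   ,    0.   ,    0.   ,    1.498],
       [   0.   ,    0.329,   -0.944, -142.243],
       [  -0.   ,    0.944,    0.329,   84.223],
       [   0.   ,    0.   ,    0.   ,    1.   ]])}
0.15 18.700000000000003 [[ 0.314 -0.     0.949]
 [-0.949  0.001  0.314]
 [-0.001 -1.     0.   ]] 85.36835997498584
```

View pics/top0.png

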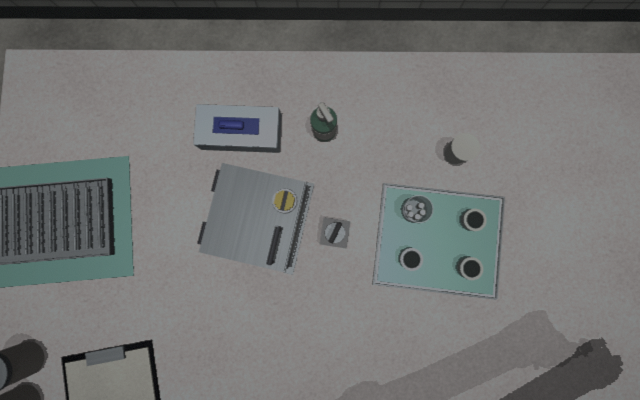

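View pics/scene0.png

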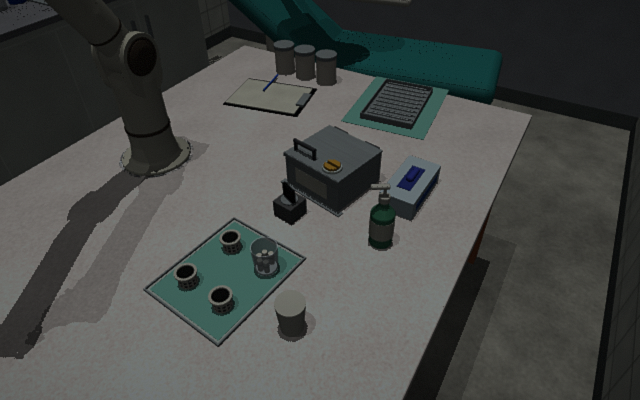

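View pics/wrist0.png

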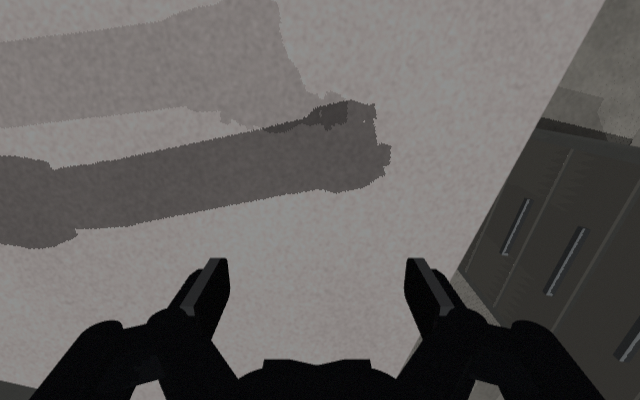

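The top view shows the box at about (257,218) with its hinge on the left, the lock at (285,201), the key stand at (335,232), the cup at (416,209), and traps at (474,219), (411,258) and (470,267). Next I'll enlarge crops.

```bash
cat > h.py <<'E'
from workcell import env, vision
import cv2, numpy as np
np.set_printoptions(suppress=True,precision=2)
def ray(cam,u,v,T=None):
    c=vision.calibration(cam)
    if T is None: T=c["extrinsics"]
    d=np.array([(u-c["cx"])/c["fx"],-(v-c["cy"])/c["fy"],-1.])
    return T[:3,3],T[:3,:3]@d
def at(cam,u,v,z,T=None):
    o,d=ray(cam,u,v,T); return o+d*(z-o[2])/d[2]
def proj(cam,p,T=None):
    c=vision.calibration(cam)
    if T is None: T=c["extrinsics"]
    q=T[:3,:3].T@(np.array(p,float)-T[:3,3])
    return np.array([c["cx"]+c["fx"]*q[0]/-q[2], c["cy"]+c["fy"]*q[1]/q[2]])
def wristT():
    T=np.eye(4);T[:3,:3]=env.current_tool_rot();T[:3,3]=env.current_ee_pos()
    return T@vision.calibration("wrist")["tool_from_camera"]
def snap(cam,name,crop=None,s=1):
    T=wristT() if cam=="wrist" else None
    im=vision.read_camera(cam)
    np.save(f"pics/{name}.npy",im)
    if T is not None: np.save(f"pics/{name}_T.npy",T)
    save(im,name,crop,s); return im,T
def save(im,name,crop=None,s=1):
    if crop: x0,y0,x1,y1=crop; im=im[y0:y1,x0:x1]
    im=np.clip(im.astype(float)*1.6,0,255).astype(np.uint8)
    im=cv2.resize(im,None,fx=s,fy=s,interpolation=cv2.INTER_CUBIC)
    cv2.imwrite(f"pics/{name}.png",im[:,:,::-1])
def down(yaw):
    """tool down, jaw axis (tool x) at world yaw (deg)"""
    a=np.radians(yaw);x=np.array([np.cos(a),np.sin(a),0]);y=np.array([0,0,-1.])
    return np.column_stack([x,y,np.cross(x,y)])
E
python3 - <<'E'
from h import *
im=cv2.imread("pics/top0.png")[:,:,::-1]
save(im,"tc1",(190,155,360,280),4.5)
save(im,"tc2",(365,175,515,305),4.5)
E
```

```text
(no output)
```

View pics/tc1.png

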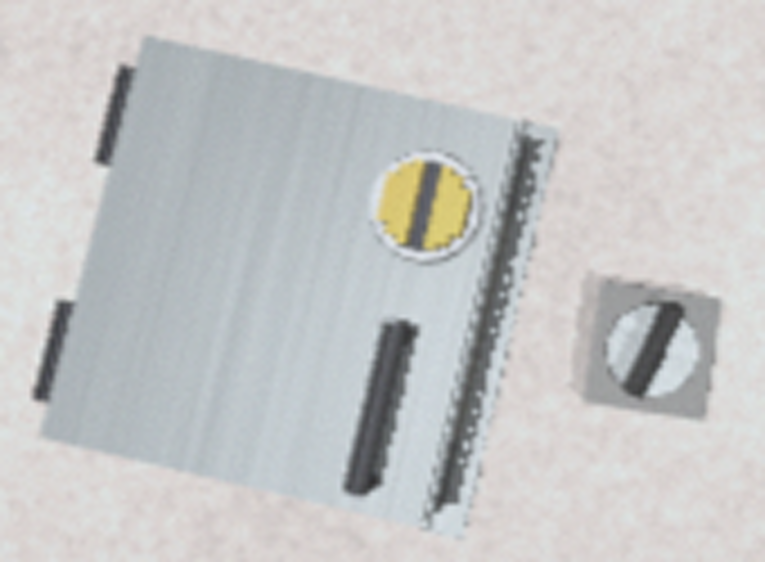

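View pics/tc2.png

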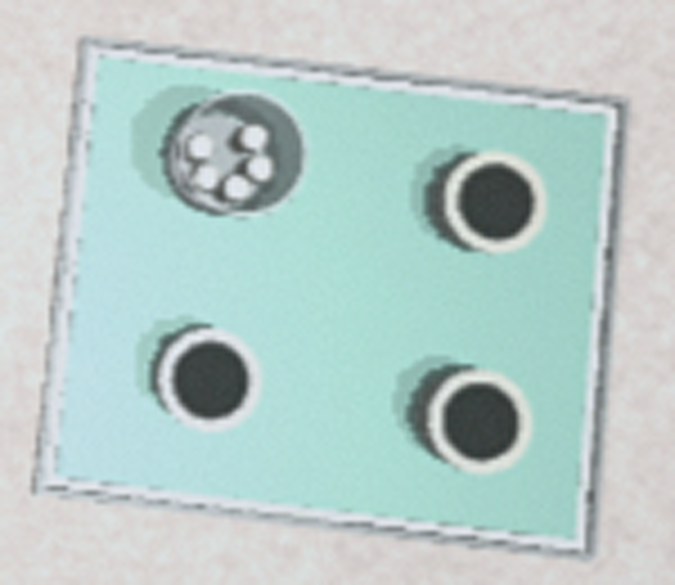

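Run:
```python
from h import *
f=lambda x,y,z,o=(190,155):at("top",o[0]+(x+.5)/4.5-.5,o[1]+(y+.5)/4.5-.5,z)
print("lidTL,BL",f(147,37,110),f(40,437,110), "edge len",np.linalg.norm(f(147,37,110)-f(40,437,110)))
print("lid free top/bot",f(525,120,110),f(425,525,110))
L=f(428,205,121);print("lock",L, "slot ends",f(433,162,123),f(418,248,123))
ha,hb=f(403,323,145),f(360,490,145);print("handle",ha,hb,np.linalg.norm(ha-hb),(ha+hb)/2)
s=[f(603,275,52),f(720,297,52),f(706,419,52),f(588,403,52)];print("stand",s,np.mean(s,0))
ka,kb=f(670,308,88),f(636,390,88);print("key grip ends at 88?",ka,kb,np.linalg.norm(ka-kb),(ka+kb)/2)
print("guard c",f(653,350,56))
o=(365,175)
print("cup",f(235,152,75,o)); 
for p in [(495,201),(211,379),(480,421)]: print("trap",f(*p,40,o))
c=[f(88,42,7,o),f(627,100,7,o),f(592,553,7,o),f(37,490,7,o)];print("tray",c,np.mean(c,0))
print("tumbler",at("top",462,149,85)," pump",at("top",322,123,100),"glove",at("top",236,127,60))
```

```text
lidTL,BL [679.76 236.65 110.  ] [482.04 281.47 110.  ] edge len 202.73840533919912
lid free top/bot [639.91  47.83 110.  ] [442.1   92.94 110.  ]
lock [596.31  93.57 121.  ] slot ends [617.12  91.36 123.  ] [575.22  97.72 123.  ]
handle [538.47 101.27 145.  ] [460.8 119.5 145. ] 79.77480750617003 [499.64 110.38 145.  ]
stand [array([566.75,   9.57,  52.  ]), array([555.94, -51.45,  52.  ]), array([492.88, -44.57,  52.  ]), array([500.4 ,  16.54,  52.  ])] [528.99 -17.48  52.  ]
key grip ends at 88? [548.75 -24.89  88.  ] [507.79  -8.29  88.  ] 44.19050006345619 [528.27 -16.59  88.  ]
guard c [528.05 -16.82  56.  ]
cup [ 584.6  -203.91   75.  ]
trap [ 562.73 -347.19   40.  ]
trap [ 468.47 -197.47   40.  ]
trap [ 448.55 -336.49   40.  ]
tray [array([ 649.24, -138.38,    7.  ]), array([ 620.14, -432.05,    7.  ]), array([ 377.44, -405.45,    7.  ]), array([ 406.73, -110.28,    7.  ])] [ 513.39 -271.54    7.  ]
tumbler [ 721.42 -306.66   85.  ]  pump [775.67  14.8  100.  ] glove [775.8 221.   60. ]
```

Run:
```python
from h import *
def t(n,p,R):
    q=env.inverse_kinematics(p,R); print(n,None if q is None else np.array(q))
for y in (68,-112): t(f"key {y}",[528,-17,60],down(y))
for y in (77.2,167.2,-102.8,-12.8): 
    t(f"lock {y}",[596,93,160],down(y)); 
for y in (77.2,-102.8):
    t(f"handle {y}",[499,112,125],down(y)); t(f"open {y}",[541,303,255],down(y));
# cup: tool elevation e, azimuth a
def side(a,e,roll=0):
    a,e=np.radians([a,e]);y=np.array([np.cos(a)*np.cos(e),np.sin(a)*np.cos(e),-np.sin(e)])
    up=np.array([np.cos(a)*np.sin(e),np.sin(a)*np.sin(e),np.cos(e)])
    x=np.cross(y,up); R=np.column_stack([x,y,up])
    r=np.radians(roll);Ry=np.array([[np.cos(r),0,np.sin(r)],[0,1,0],[-np.sin(r),0,np.cos(r)]])
    return R@Ry
for a in (-50,-35,-20,0):
  for e in (30,40,50): t(f"cup {a} {e}",np.array([585,-204,45])+side(a,e)[:,1]*18,side(a,e))
for a in (-10,0,16,30):
  for e in (0,15):
    for r in (0,150,180,-150,-180): t(f"tip {a} {e} {r}",np.array([555,160,200])+side(a,e)[:,1]*18,side(a,e,r))
```

```text
key 68 [ 41.99  42.18 -56.4  112.61  45.94  51.1   28.89]
key -112 [  27.19   33.1   -35.36  113.04   27.92   42.46 -136.9 ]
lock 77.2 [ 21.73  33.76 -45.27  99.02  27.46  58.9   43.9 ]
lock 167.2 [ 36.74  50.62 -74.71  98.59  51.32  72.77 116.94]
lock -102.8 [  26.08   36.56  -52.24   98.88   32.57   61.02 -139.95]
lock -12.8 [ 27.55  37.73 -54.75  98.84  34.5   61.93 -51.38]
handle 77.2 [ 37.81  43.   -72.16 112.91  47.63  61.51  21.15]
open 77.2 [ 15.38  43.38 -74.56  91.02  42.46  78.71  13.24]
handle -102.8 [  25.43   29.98  -51.3   113.2    30.09   51.07 -144.62]
open -102.8 [ -32.37   22.46    0.84   92.66   -0.35   64.89 -134.25]
cup -50 30 [ -7.82  47.87   0.85 129.79 121.75  58.21  91.92]
cup -50 40 [-14.86  42.21  13.39 129.07 121.17  37.33  94.42]
cup -50 50 [-20.35  39.56  25.49 126.46 118.15  17.47 100.41]
cup -35 30 [ 12.64  48.49 -11.79 135.6  146.71  67.59  96.3 ]
cup -35 40 [ 26.4   43.   -24.42 133.32 140.36  53.77 111.82]
cup -35 50 [ 17.58  35.49 -11.76 129.67 133.31  31.56 115.15]
cup -20 30 [ 62.17  66.06 -50.04 137.04 169.2   70.32 139.59]
cup -20 40 [ 48.2   
[... 323 characters left out ...]
 -10 0 180 None
tip -10 0 -150 None
tip -10 0 -180 None
tip -10 15 0 None
tip -10 15 150 None
tip -10 15 180 None
tip -10 15 -150 None
tip -10 15 -180 None
tip 0 0 0 None
tip 0 0 150 None
tip 0 0 180 None
tip 0 0 -150 None
tip 0 0 -180 None
tip 0 15 0 None
tip 0 15 150 None
tip 0 15 180 None
tip 0 15 -150 None
tip 0 15 -180 None
tip 16 0 0 None
tip 16 0 150 None
tip 16 0 180 None
tip 16 0 -150 None
tip 16 0 -180 None
tip 16 15 0 None
tip 16 15 150 None
tip 16 15 180 None
tip 16 15 -150 None
tip 16 15 -180 None
tip 30 0 0 None
tip 30 0 150 None
tip 30 0 180 None
tip 30 0 -150 None
tip 30 0 -180 None
tip 30 15 0 None
tip 30 15 150 None
tip 30 15 180 None
tip 30 15 -150 None
tip 30 15 -180 None
```

```bash
cat >> h.py <<'E'
def side(a,e,roll=0):
    """tool y at azimuth a, e deg below level, camera up at roll 0"""
    a,e=np.radians([a,e]);y=np.array([np.cos(a)*np.cos(e),np.sin(a)*np.cos(e),-np.sin(e)])
    up=np.array([np.cos(a)*np.sin(e),np.sin(a)*np.sin(e),np.cos(e)])
    x=np.cross(y,up); R=np.column_stack([x,y,up])
    r=np.radians(roll);Ry=np.array([[np.cos(r),0,np.sin(r)],[0,1,0],[-np.sin(r),0,np.cos(r)]])
    return R@Ry
E
python3 - <<'E'
from h import *
import time
t0=time.time()
for z in (200,260):
 for c in ([560,160],):
  for a in range(-60,121,20):
   for e in (0,10,20,30,40):
    s=""
    for r in range(-180,180,30):
      R=side(a,e,r);q=env.inverse_kinematics(np.array([*c,z])+R[:,1]*18,R)
      if q is not None: s+=f" {r}"
    if s: print(z,c,a,e,":",s)
print(time.time()-t0)
E
```

```text
200 [560, 160] -60 0 :  -180 -150 -120 -90 -60 -30 0 30 60 90 120 150
200 [560, 160] -60 10 :  -180 -150 -120 -90 -60 -30 0 30 60 90 120 150
200 [560, 160] -60 20 :  -180 -150 -120 -90 -60 -30 0 30 60 90 120 150
200 [560, 160] -60 30 :  -180 -150 -120 -90 -60 -30 0 30 60 90 120 150
200 [560, 160] -60 40 :  -180 -150 -120 -90 -60 -30 0 30 60 90 120 150
200 [560, 160] -40 0 :  -180 -150 -120 -90 -60 -30 0 30 60 90 120 150
200 [560, 160] -40 10 :  -180 -150 -120 -90 -60 -30 0 30 60 90 120 150
200 [560, 160] -40 20 :  -180 -150 -120 -90 -60 -30 0 30 60 90 120 150
200 [560, 160] -40 30 :  -180 -150 -120 -90 -60 -30 0 30 60 90 120 150
200 [560, 160] -40 40 :  -180 -150 -120 -90 -60 -30 0 30 60 90 120 150
200 [560, 160] -20 0 :  -180 -150 -120 -60 -30 0 30 60 90 120 150
200 [560, 160] -20 10 :  -180 -150 -120 -90 -60 -30 0 30 60 90 120 150
200 [560, 160] -20 20 :  -180 -150 -120 -90 -60 -30 0 30 60 90 120 150
200 [560, 160] -20 30 :  -180 -150 -120 -90 -60 -30 0 30 60 90 120 150
200 [560, 160] -20 40 :  -180 -150 -120 -90 -60 -30 0 30 60 90 120 150
200 [560, 160] 0 40 :  -180 -150 -120 -90 
[... 3498 characters left out ...]
160] 100 0 :  -180 -150 -120 -90 -60 -30 0 30 60 90 120 150
260 [560, 160] 100 10 :  -180 -150 -120 -90 -60 -30 0 30 60 90 120 150
260 [560, 160] 100 20 :  -180 -150 -120 -90 -60 -30 0 30 60 90 120 150
260 [560, 160] 100 30 :  -180 -150 -120 -90 -60 -30 0 30 60 90 120 150
260 [560, 160] 100 40 :  -180 -150 -120 -90 -60 -30 0 30 60 90 120 150
260 [560, 160] 120 0 :  -180 -120 -90 -60 -30 0 30 60 90 120 150
260 [560, 160] 120 10 :  -180 -120 -90 -60 -30 0 30 60 90 120 150
260 [560, 160] 120 20 :  -180 -120 -90 -60 -30 0 30 60 90 120 150
260 [560, 160] 120 30 :  -180 -150 -120 -90 -60 -30 0 30 60 90 120 150
260 [560, 160] 120 40 :  -180 -150 -120 -90 -60 -30 0 30 60 90 120 150
56.67979693412781
```

Run:
```python
from h import *
env.move_ptp([528,-17,190],down(68))
snap("wrist","w1",(160,60,480,300),2.5)
print(env.current_time_s(),env.current_ee_pos())
env.move_ptp([596,93,225],down(77.2))
snap("wrist","w2",(160,60,480,300),2.5)
print(env.current_time_s(),env.current_ee_pos())
```

```text
2.625 [528.13 -18.29 189.86]
3.275 [595.81  92.04 224.41]
```

View pics/w1.png

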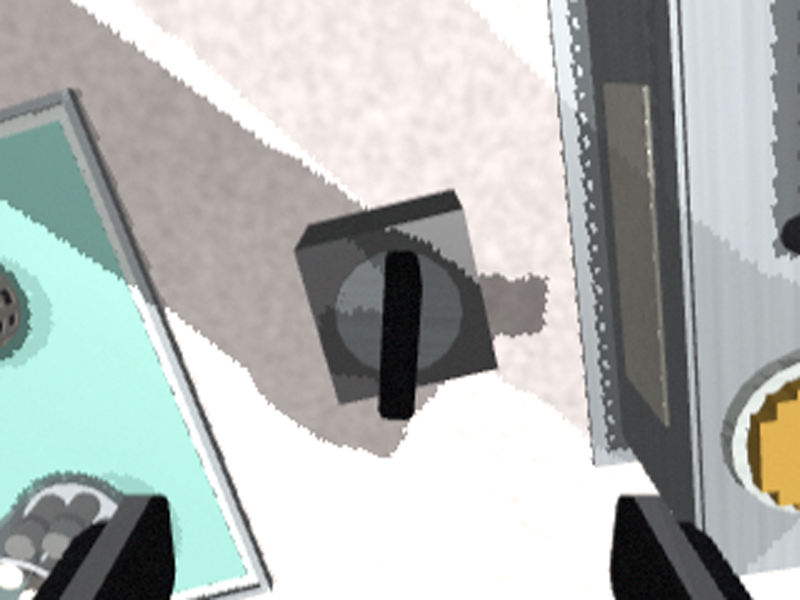

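View pics/w2.png

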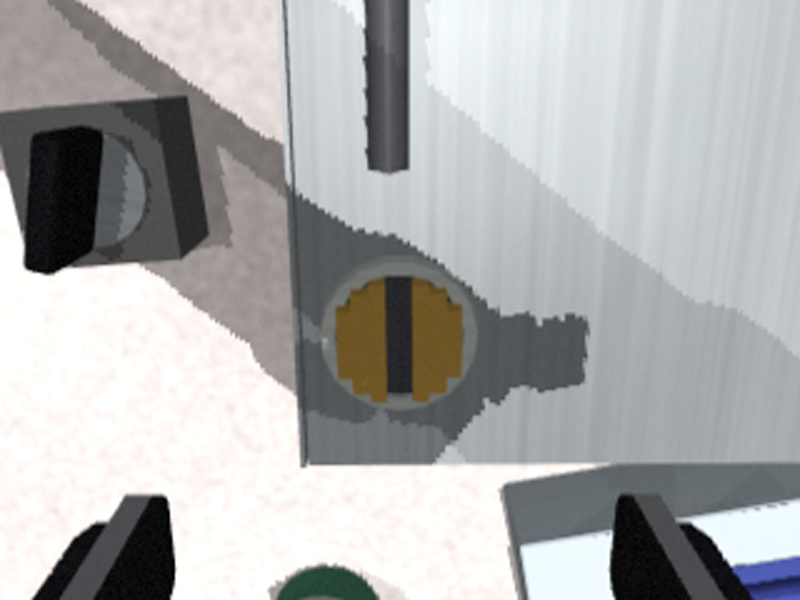

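The wrist views show the key grip from (402,252) to (397,417), with the guard disc centred at (398,312). The lock slot is centred at (399,335) and vertical in the image, which agrees with the box yaw.

Run:
```python
from h import *
for n in ("w1","w2"):
    T=np.load(f"pics/{n}_T.npy")
    g=lambda x,y,z:at("wrist",160+(x+.5)/2.5-.5,60+(y+.5)/2.5-.5,z,T)
    if n=="w1":
        a,b=g(403,252,88),g(396,417,88); print("grip",a,b,np.linalg.norm(a-b),(a+b)/2,np.degrees(np.arctan2(*(a-b)[1::-1])))
        print("guard",g(398,312,56)); print("stand", [g(*p,52) for p in ((297,248),(462,208),(497,368),(339,404))])
        print("standc",np.mean([g(*p,52) for p in ((297,248),(462,208),(497,368),(339,404))],0))
    else:
        print("lock top",g(399,341,123),"slot ends",g(400,277,123),g(399,393,123),"circ", g(400,333,110))
        d=g(400,277,123)-g(399,393,123);print(np.degrees(np.arctan2(d[1],d[0])),np.linalg.norm(d))
        print("handle end",g(388,170,140), "lid corner",g(302,464,110))
print(env.current_ee_pos(),env.current_tool_rot(),env.current_time_s())
```

```text
grip [501.51  -5.55  88.  ] [554.44 -29.44  88.  ] 58.07725976023927 [527.97 -17.49  88.  ] 155.70663063339555
guard [528.73 -18.07  56.  ]
stand [array([493.08, -43.67,  52.  ]), array([502.19,  17.64,  52.  ]), array([565.38,   8.52,  52.  ]), array([556.24, -54.25,  52.  ])]
standc [529.22 -17.94  52.  ]
lock top [596.6  94.  123. ] slot ends [575.23  99.12 123.  ] [614.95  89.9  123.  ] circ [598.22  94.11 110.  ]
166.93108873686322 40.78129073472862
handle end [539.16 103.46 140.  ] lid corner [640.32  47.36 110.  ]
[595.81  92.04 224.41] [[ 0.22 -0.   -0.97]
 [ 0.97 -0.    0.22]
 [-0.   -1.    0.  ]] 3.275
```

Run:
```python
from h import *
env.pause(0.3);print(env.current_ee_pos())
R=down(66)
env.move_ptp([528.7,-18,160],R)
env.move_l([528.7,-18,63],rate=120)
env.pause(.1);print(env.current_ee_pos(),env.current_wrist_force())
env.grasp(60); env.pause(.2)
print(env.current_finger_gap(),env.current_ee_pos(),env.current_wrist_force(),env.current_torque(),env.current_time_s())
snap("wrist","w3",(160,60,480,400),2)
```

```text
[595.89  91.69 224.83]
[529.49 -17.95  63.85] [ 0.05  0.5  -0.58]
11.291793907182786 [528.89 -17.93  63.18] [-0.99  0.1   2.45] [0.04 0.   0.02] 6.1333
```

View pics/w3.png

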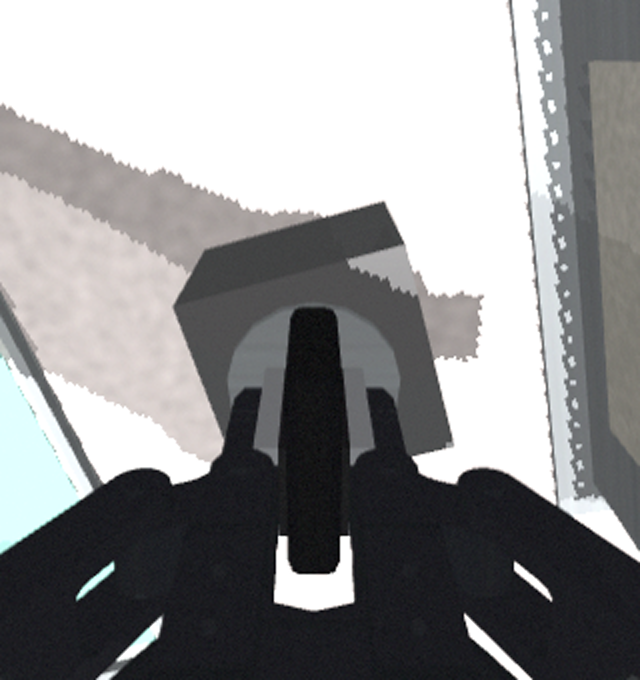

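```bash
cat >> h.py <<'E'
def fine(p,R=None,n=3,tol=.25,rate=40):
    p=np.array(p,float);c=p.copy()
    for i in range(n):
        env.move_l(c,R,rate=rate) if R is not None else env.move_l(c,rate=rate)
        env.pause(.15);e=p-env.current_ee_pos()
        if np.linalg.norm(e)<tol: break
        c=c+e
    return env.current_ee_pos()
def st(*a): print(*a,"t",round(env.current_time_s(),2),"ee",env.current_ee_pos(),"F",np.array(env.current_wrist_force()),"M",np.array(env.current_torque()),"gap",round(env.current_finger_gap(),1))
E
python3 - <<'E'
from h import *
env.move_l([528.9,-17.9,150],rate=150); st("lift")
env.move_ptp([596.3,92.7,205],down(77.1)); 
env.pause(.2); st("above")
print(fine([596.3,92.7,182])); st("pre")
R=env.current_tool_rot(); print("yaw",np.degrees(np.arctan2(R[1,0],R[0,0])),R[:,1])
snap("wrist","w4",(160,60,480,400),2); snap("scene","s4",(260,110,420,230),5)
E
```

```text
lift t 6.92 ee [528.23 -18.38 149.24] F [-1.13  0.09 -1.23] M [-0.02  0.03  0.02] gap 11.3
above t 7.73 ee [595.67  90.86 203.81] F [ 0.82 -0.53 -0.96] M [-0.04 -0.04  0.03] gap 11.4
[596.25  92.74 181.93]
pre t 9.41 ee [596.25  92.74 181.93] F [ 0.01 -0.1  -0.72] M [ 0.03 -0.   -0.03] gap 11.2
yaw 77.10296097057666 [-0. -0. -1.]
```

View pics/w4.png

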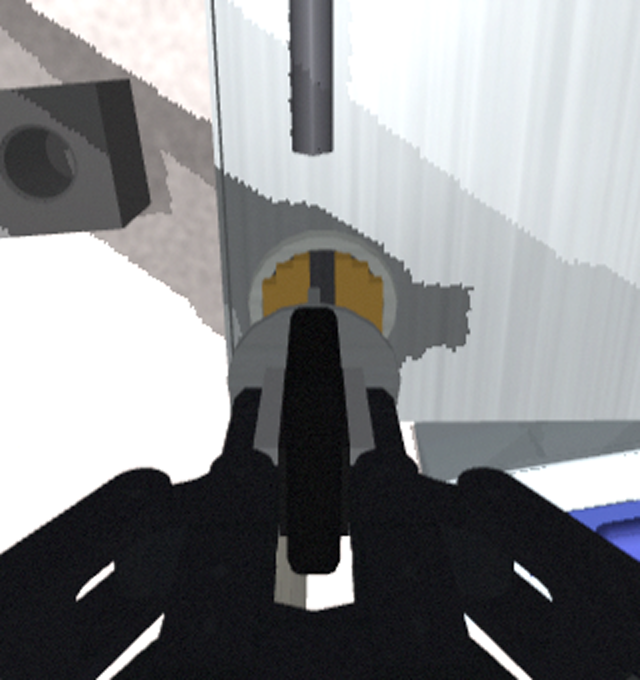

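View pics/s4.png

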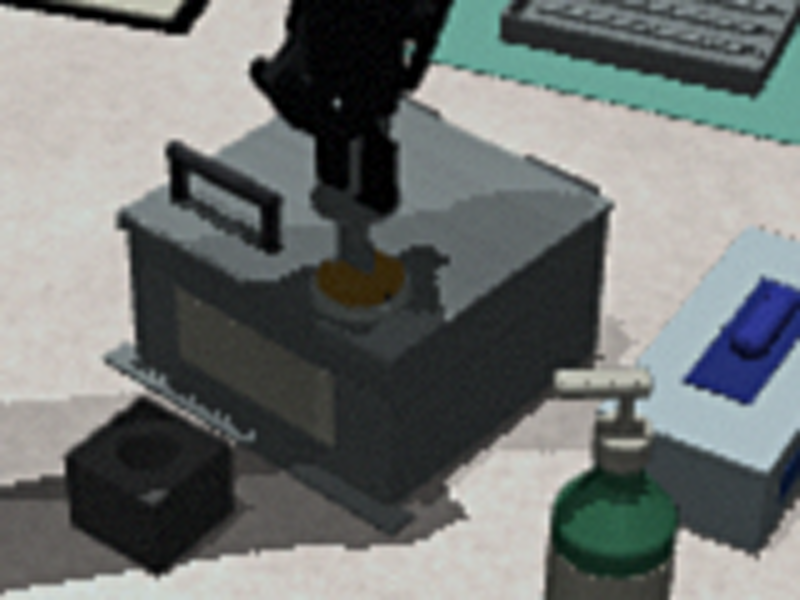

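Run:
```python
from h import *
im=np.load("pics/w4.npy"); save(im,"w4z",(280,165,360,225),10)
```

```text
(no output)
```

View pics/w4z.png

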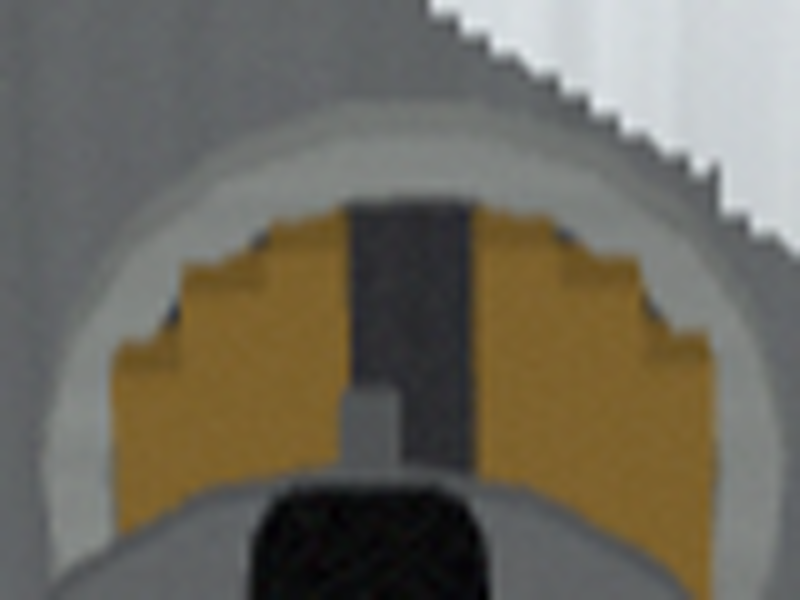

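The enlarged crop shows the blade centre at x=371 and the slot centre at x=411, so I need to move about 2.7 mm along tool +x.

Run:
```python
from h import *
print(fine([596.9,95.4,181])); st("pre")
im,_=snap("wrist","w5",(280,165,360,225),10)
```

```text
[596.91  95.42 180.99]
pre t 9.91 ee [596.91  95.42 180.99] F [ 1.73 -0.39 -0.31] M [-0.03 -0.03 -0.01] gap 11.0
```

View pics/w5.png

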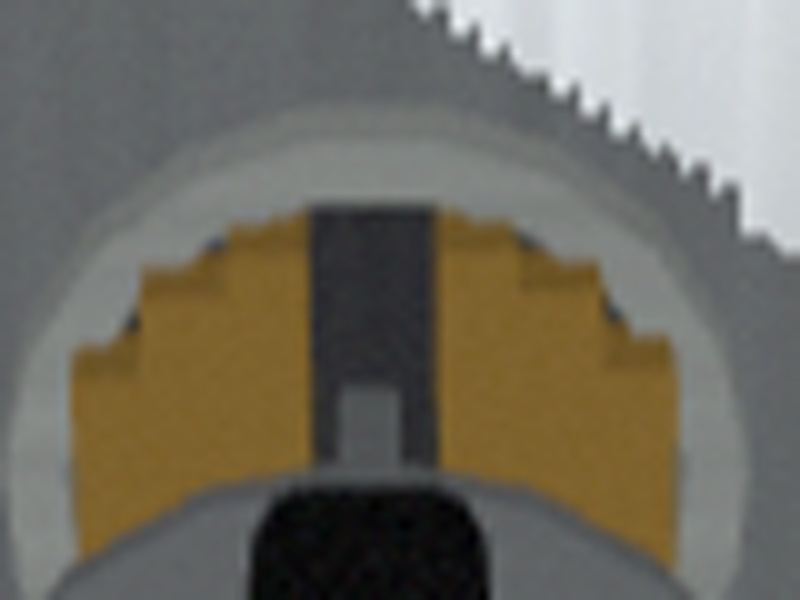

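Run:
```python
from h import *
T=np.load("pics/w5_T.npy")
b=at("wrist",317,165+38.5,127.8,T); 
for z in (113,123): print(at("wrist",317.5,165+20.5,z,T))
print(b, np.array(env.current_ee_pos()))
x=np.array([.975,-.222,0]); s=at("wrist",317.5,185.5,123,T); print("blade end rel ee",(b-env.current_ee_pos())@x,"slot end rel ee",(s-env.current_ee_pos())@x)
```

```text
[577.91  98.8  113.  ]
[574.88  99.47 123.  ]
[585.72  96.63 127.8 ] [596.89  95.41 181.  ]
blade end rel ee -11.164067400968559 slot end rel ee -22.36082339597501
```

Run:
```python
from h import *
c=np.array([596.9,95.4,181.]); e=c-env.current_ee_pos()
from math import *
base=c.copy()
for z in (176,173,171,169.5,168.5):
    env.move_l([597.0,95.5,z],rate=40); env.pause(.08); st(z)
    if abs(env.current_wrist_force()[2])>12: break
```

```text
176 t 10.32 ee [596.9   95.49 175.85] F [ 1.17 -0.26 -0.94] M [-0.    0.06  0.  ] gap 11.5
173 t 10.65 ee [596.97  95.53 172.95] F [ 0.15 -0.08 -1.32] M [ 0.01 -0.    0.01] gap 11.3
171 t 10.98 ee [597.    95.46 170.96] F [-0.16  0.18 -1.67] M [-0.02 -0.02  0.08] gap 11.8
169.5 t 11.32 ee [596.99  95.5  169.48] F [ 0.15 -0.11 -1.28] M [-0.    0.08  0.02] gap 11.2
168.5 t 11.65 ee [596.99  95.5  168.48] F [ 0.4  -0.42 -1.62] M [-0.02  0.01  0.01] gap 11.2
```

Run:
```python
from h import *
for y in list(range(87,168,20))+[170,173,176,179,181,183]:
    env.move_l([597.0,95.5,168.5],down(y),rate=60) if False else env.move_ptp([597.0,95.5,168.5],down(y))
    env.pause(.1); R=env.current_tool_rot(); print("yaw",round(np.degrees(np.arctan2(R[1,0],R[0,0])),1),end=" "); st(y)
    F=np.array(env.current_wrist_force()); 
    if abs(env.current_torque()[2])>.6 or np.linalg.norm(F)>25: break
```

```text
yaw 86.8 87 t 12.03 ee [596.98  95.5  168.46] F [ 1.07  0.01 -0.71] M [ 0.04  0.04 -0.03] gap 11.3
yaw 106.7 107 t 12.52 ee [597.02  95.38 168.56] F [-0.22 -0.76 -0.88] M [-0.03  0.04 -0.05] gap 10.8
yaw 126.7 127 t 13.02 ee [597.16  95.11 168.54] F [-0.29 -1.87 -0.58] M [-0.44 -0.   -0.08] gap 11.5
yaw 146.7 147 t 13.52 ee [597.37  94.88 168.53] F [ 1.55 -3.13 -0.67] M [-0.83 -0.45 -0.03] gap 11.6
yaw 166.6 167 t 14.02 ee [597.59  94.84 168.53] F [ 2.54 -4.54 -0.14] M [-1.11 -0.85 -0.08] gap 11.2
yaw 169.7 170 t 14.37 ee [597.68  94.8  168.57] F [ 3.09 -3.73 -0.79] M [-1.1  -0.95 -0.09] gap 11.4
yaw 172.7 173 t 14.72 ee [597.72  94.78 168.53] F [ 3.68 -3.81 -1.27] M [-1.1  -0.97 -0.06] gap 11.6
yaw 175.7 176 t 15.07 ee [597.78  94.76 168.57] F [ 3.67 -3.92 -0.27] M [-1.17 -1.03 -0.1 ] gap 11.2
yaw 178.7 179 t 15.42 ee [597.82  94.75 168.58] F [ 3.18 -4.1  -0.56] M [-1.1  -1.02 -0.04] gap 11.4
yaw -179.3 181 t 15.77 ee [597.84  94.75 168.56] F [ 2.99 -3.81 -1.15] M [-1.09 -1.03 -0.12] gap 11.0
yaw -177.4 183 t 16.12 ee [597.92  94.73 168.58] F [ 4.31 -3.46 -0.88] M [-1.18 -1.07 -0.17] gap 11.5
```

Run:
```python
from h import *
for y in (186,):
    env.move_ptp([597.0,95.5,168.5],down(y))
    env.pause(.1); R=env.current_tool_rot(); print("yaw",round(np.degrees(np.arctan2(R[1,0],R[0,0])),1),end=" "); st(y)
snap("wrist","w6",(160,60,480,400),2)
snap("scene","s6",(260,110,420,230),5)
```

```text
yaw -174.4 186 t 16.47 ee [597.96  94.71 168.56] F [ 3.27 -4.19 -0.52] M [-1.07 -1.03 -0.4 ] gap 11.4
```

View pics/w6.png

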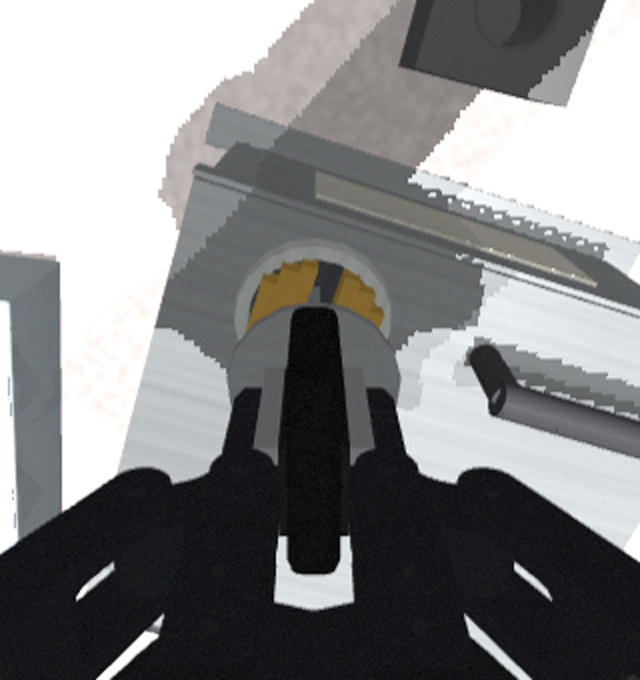

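View pics/s6.png

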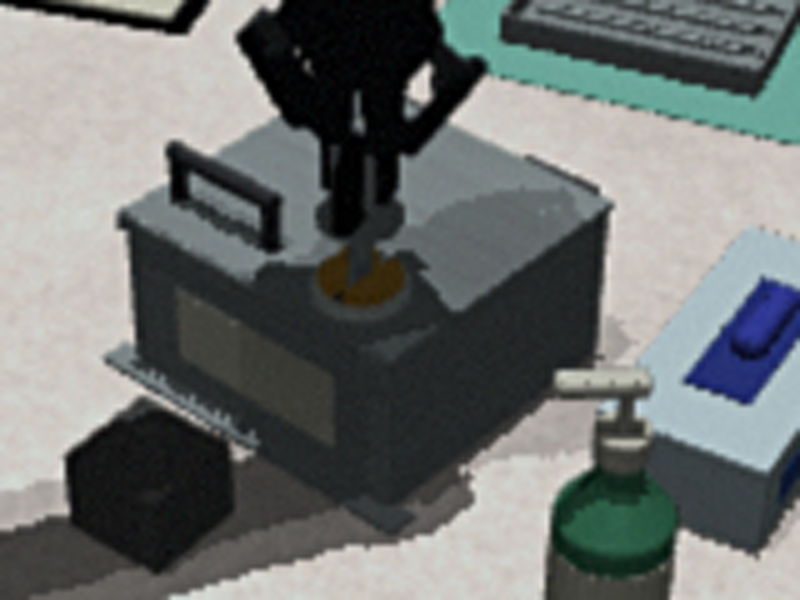

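Run:
```python
from h import *
for y in (189,191):
    env.move_ptp([597.0,95.5,168.5],down(y)); env.pause(.1); st(y)
    if abs(env.current_torque()[2])>.6: break
env.move_ptp([597.0,95.5,168.5],down(169)); st("back")
env.move_l([597.0,95.5,185],rate=60); st("up")
snap("wrist","w7",(240,140,400,260),5)
env.move_l([597.0,95.5,215],rate=150)
```

```text
189 t 16.92 ee [598.03  94.66 168.58] F [ 3.67 -3.81 -1.6 ] M [-1.01 -1.05 -0.78] gap 11.4
back t 17.32 ee [596.39  96.6  168.7 ] F [-0.39  0.09 -1.67] M [ 0.02 -0.04  0.03] gap 11.4
up t 17.75 ee [597.09  95.77 185.51] F [ 0.15 -0.91 -0.13] M [0.02 0.01 0.03] gap 11.4
```

View pics/w7.png

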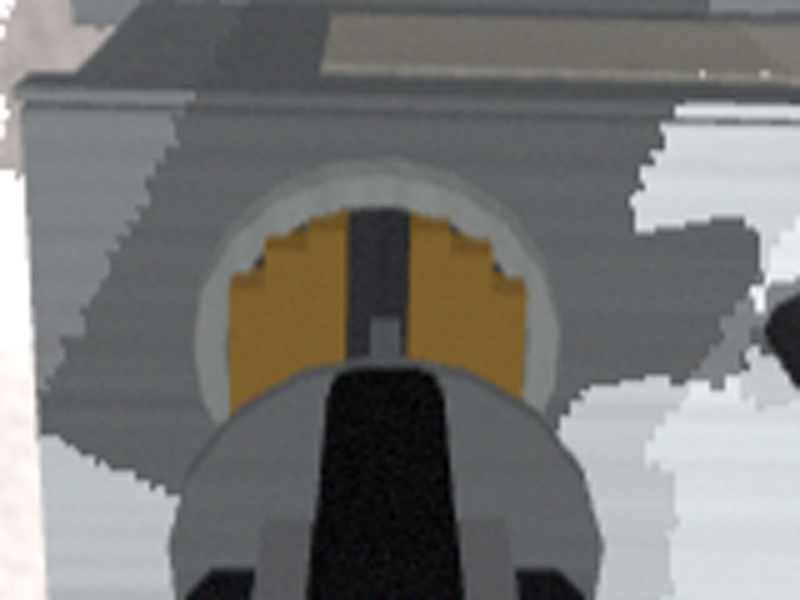

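Run:
```python
from h import *
env.move_ptp([529.2,-17.7,150],down(77))
print(fine([529.2,-17.7,120],rate=80)); st("ab")
snap("wrist","w8",(240,140,400,260),5)
```

```text
[529.14 -17.63 119.89]
ab t 20.83 ee [529.14 -17.63 119.89] F [-0.31 -0.25 -1.05] M [ 0.   -0.02  0.  ] gap 11.4
```

View pics/w8.png

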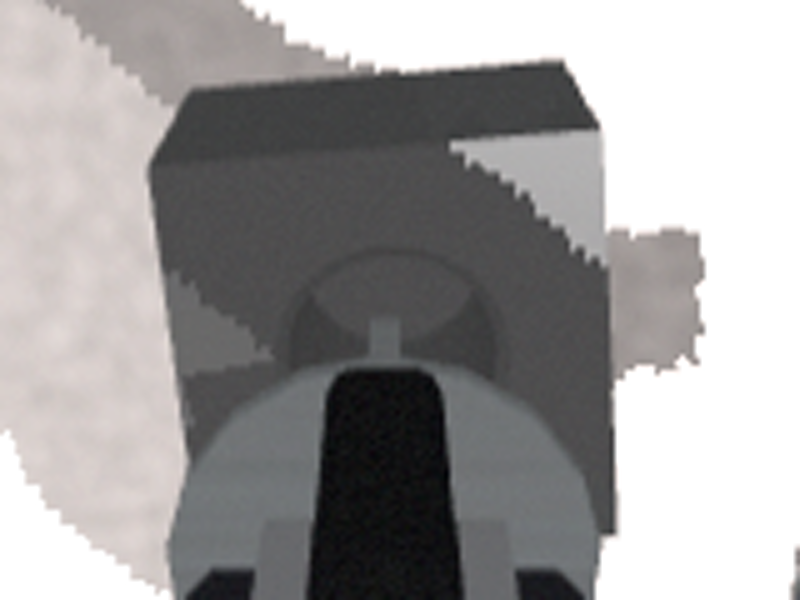

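Run:
```python
from h import *
T=np.load("pics/w8_T.npy"); ee=env.current_ee_pos();R=env.current_tool_rot()
h=at("wrist",240+392/5,140+248/5,52,T); b=at("wrist",240+386/5,140+318/5,66.7,T)
print("hole edge (expect 15.5)",R.T@(h-ee),"blade end",R.T@(b-ee))
p=np.array([529.2,-17.7])+R[:2,0]*.8
for z in (100,80,66): env.move_l([*p,z],rate=100); st(z)
env.move_l([*p,64],rate=30);env.pause(.1); st()
```

```text
hole edge (expect 15.5) [-0.33 67.88 16.23] blade end [-1.21 53.18 11.09]
100 t 21.23 ee [528.44 -16.84  98.88] F [-0.39  0.17 -0.99] M [-0.05  0.02  0.04] gap 11.1
80 t 21.58 ee [528.75 -16.85  79.27] F [-0.08  1.2  -0.87] M [-0.    0.03  0.01] gap 11.3
66 t 21.88 ee [528.87 -16.95  65.49] F [ 0.53  0.18 -2.04] M [0.02 0.03 0.05] gap 11.7
t 22.23 ee [529.57 -16.9   64.24] F [-0.49 -0.2  -0.47] M [ 0.01 -0.    0.02] gap 11.1
```

```bash
cat >> h.py <<'E'
from scipy.spatial.transform import Rotation as Ro
BY=-12.85
xb=np.array([np.cos(np.radians(BY)),np.sin(np.radians(BY)),0]);yb=np.array([-xb[1],xb[0],0]);zb=np.array([0,0,1.])
LOCK=np.array([596.9,95.5,113.])
HINGE=LOCK-50*xb+157*yb; HINGE[2]=105
def bar(th):
    t=np.radians(th); return HINGE-50*xb-(160*np.cos(t)-35*np.sin(t))*yb+zb*(160*np.sin(t)+35*np.cos(t))
def barpose(th,tilt,off=np.zeros(3),back=0):
    R=Ro.from_rotvec(-np.radians(tilt)*xb).as_matrix()@down(90+BY)
    return bar(th)+off+R[:,1]*(env.grasp_offset-back),R
E
python3 - <<'E'
from h import *
print(bar(0),HINGE)
for th in range(0,106,15):
    for k in (0,.35,.5):
        p,R=barpose(th,k*th); q=env.inverse_kinematics(p,R); print(th,k,p,q if q is None else np.array(q))
E
```

```text
[498.74 114.82 140.  ] [583.07 259.69 105.  ]
0 0 [498.74 114.82 121.3 ] [ 33.58  37.76 -64.66 113.07  41.54  56.56  25.64]
0 0.35 [498.74 114.82 121.3 ] [ 33.58  37.76 -64.66 113.07  41.54  56.56  25.64]
0 0.5 [498.74 114.82 121.3 ] [ 33.58  37.76 -64.66 113.07  41.54  56.56  25.64]
15 0 [501.96 128.96 161.52] [ 34.09  35.37 -67.58 110.54  37.94  60.48  27.06]
15 0.35 [501.58 127.29 161.6 ] [ 28.6   35.49 -64.72 108.61  39.63  65.11  24.18]
15 0.5 [501.42 126.58 161.68] [ 26.26  35.68 -63.46 107.75  40.31  67.14  23.05]
30 0 [507.4  152.78 196.61] [ 32.51  33.9  -69.29 107.22  35.39  64.27  27.01]
30 0.35 [506.64 149.45 196.92] [ 21.57  35.   -63.41 103.03  39.04  73.92  21.83]
30 0.5 [506.32 148.06 197.25] [ 17.07  35.94 -60.88 101.19  40.41  78.09  20.01]
45 0 [514.66 184.63 224.19] [ 28.92  33.52 -69.67 103.38  34.04  67.69  25.64]
45 0.35 [513.53 179.68 224.89] [ 13.11  36.4  -61.12  96.49  39.58  82.76  19.01]
45 0.5 [513.07 177.66 225.61] [  6.94  38.38 -57.5   93.52  41.48  89.05  17.07]
60 0 [523.27 222.36 242.36] [ 23.76  34.24 -68.91  99.29  33.84  70.53  23.32]
60 0.35 [5
[... 181 characters left out ...]
[ 17.75  35.95 -67.36  95.2   34.59  72.63  20.53]
75 0.35 [530.79 255.33 251.84] [ -5.14  43.56 -54.69  81.11  42.46  99.08  14.41]
75 0.5 [530.1  252.3  253.77] [-12.85  48.07 -49.77  75.32  45.25 109.31  13.84]
90 0 [542.11 304.93 246.3 ] [ 11.66  38.45 -65.44  91.38  36.06  73.91  17.67]
90 0.35 [539.93 295.41 249.06] [-13.66  48.69 -51.17  72.53  44.41 106.14  13.45]
90 0.5 [539.16 292.04 251.78] [-25.32  52.04 -37.09  65.06  42.98 115.08  17.56]
105 0 [551.05 344.14 231.79] [  6.08  41.5  -63.44  88.04  38.    74.3   15.02]
105 0.35 [548.56 333.23 235.51] [-21.43  54.49 -47.44  63.5   46.46 112.31  13.72]
105 0.5 [547.75 329.68 239.11] [-46.98  56.47   0.84  54.5   25.9  114.71  31.86]
```

Run:
```python
from h import *
env.open_jaws(); st("open")
env.move_l([530,-16.9,150],rate=200)
p,R=barpose(0,0)
env.move_ptp(p+[0,0,70],R); env.move_l(p,rate=100); env.pause(.15); st("at bar")
snap("wrist","w9",(160,0,480,400),1.5)
env.grasp(25); env.pause(.2); st("gripped")
```

```text
open t 22.93 ee [529.36 -16.92  63.99] F [-0.08 -0.12 -0.13] M [ 0.08 -0.01  0.02] gap 85.7
at bar t 25.14 ee [499.25 115.02 121.96] F [ 0.2   0.02 -0.12] M [-0.02 -0.04 -0.01] gap 85.3
gripped t 26.06 ee [498.63 114.36 121.32] F [-1.81 -3.29  4.21] M [-0.62  0.4   0.08] gap 11.2
```

View pics/w9.png

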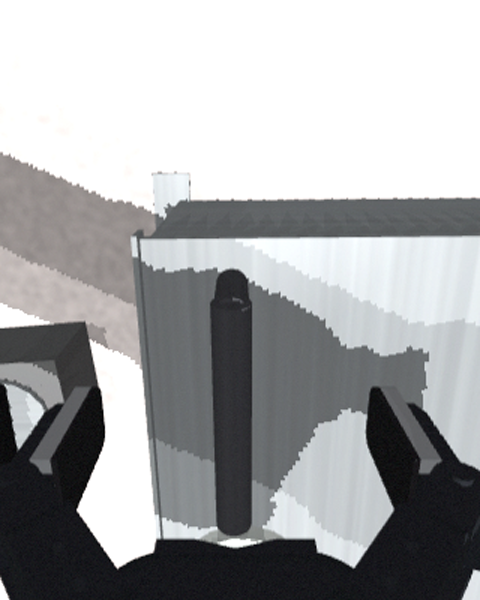

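Run:
```python
from h import *
off=np.array(env.current_ee_pos())-barpose(0,0)[0]; off=off*0.5
for th in range(8,49,8):
    p,R=barpose(th,.35*th,off); env.move_l(p,R,rate=120); st(th)
    if np.linalg.norm(env.current_wrist_force())>40: break
snap("scene","s10",(200,80,460,260),3)
```

```text
8 t 26.4 ee [499.78 119.56 143.3 ] F [-1.52 -3.14  0.84] M [-0.76  0.21  0.11] gap 11.1
16 t 26.74 ee [501.51 127.59 164.11] F [-2.04 -4.63  2.95] M [-0.91  0.35  0.09] gap 11.1
24 t 27.07 ee [503.84 138.41 183.77] F [-2.77 -6.43  4.99] M [-1.26  0.65  0.02] gap 10.7
32 t 27.41 ee [506.75 151.71 201.65] F [-4.7  -6.65  7.78] M [-1.63  0.92 -0.03] gap 11.0
40 t 27.74 ee [510.18 167.38 217.51] F [-6.54 -7.89 11.5 ] M [-2.1   1.28 -0.17] gap 10.9
48 t 28.07 ee [514.09 185.29 231.11] F [-6.42 -8.7  15.17] M [-2.28  1.52 -0.27] gap 11.1
```

View pics/s10.png

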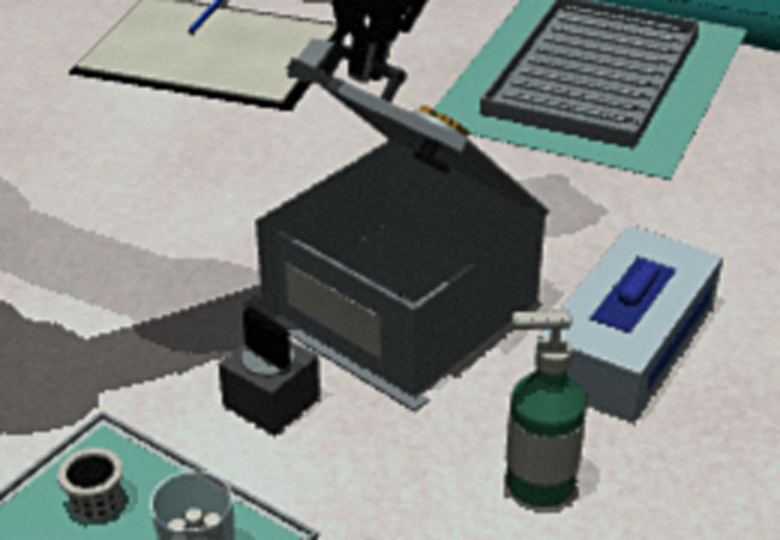

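Run:
```python
from h import *
off=(np.array([498.63,114.36,121.32])-barpose(0,0)[0])*.5
def rad(th):
    d=bar(th)-HINGE; d-=(d@xb)*xb; return d/np.linalg.norm(d)
k=0.
th=48
for th in (48,54,60,66,72,78,84,90,95,100):
    p,R=barpose(th,.35*th,off+k*rad(th)); env.move_l(p,R,rate=120)
    F=np.array(env.current_wrist_force()); fr=F@rad(th); st(th,"rad",round(fr,1),"k",round(k,2))
    k+=np.clip(.12*fr,-1.,1.)
    if np.linalg.norm(F)>45: break
```

```text
48 rad 15.5 k 0.0 t 28.38 ee [514.   184.98 230.93] F [-6.27 -6.2  13.58] M [-2.08  1.43 -0.22] gap 11.0
54 rad 14.6 k 1.0 t 28.67 ee [517.32 200.26 239.82] F [-4.86 -5.39 13.21] M [-1.7   1.32 -0.22] gap 11.2
60 rad 11.0 k 2.0 t 28.96 ee [520.78 216.07 246.84] F [-4.65 -2.46 10.41] M [-1.09  0.99 -0.19] gap 11.0
66 rad 6.7 k 3.0 t 29.25 ee [524.29 232.36 251.92] F [-2.87 -0.71  6.6 ] M [-0.57  0.84 -0.23] gap 11.2
72 rad 5.2 k 3.81 t 29.54 ee [527.89 248.96 255.18] F [-2.47  0.81  5.26] M [-0.15  0.64 -0.26] gap 11.2
78 rad 4.5 k 4.43 t 29.83 ee [531.58 265.76 256.61] F [-2.24  1.35  4.46] M [ 0.15  0.58 -0.3 ] gap 10.8
84 rad 1.2 k 4.97 t 30.12 ee [535.33 282.31 255.86] F [-2.88  3.16  0.97] M [ 0.53  0.61 -0.42] gap 11.1
90 rad -0.4 k 5.12 t 30.42 ee [538.9  298.14 253.19] F [-6.38  2.54 -0.62] M [ 1.01  0.94 -0.73] gap 10.8
95 rad 0.9 k 5.07 t 30.68 ee [541.89 311.18 249.7 ] F [-6.26  3.85  0.2 ] M [ 1.02  1.   -0.71] gap 10.8
100 rad -0.0 k 5.18 t 30.95 ee [545.13 324.15 245.04] F [-6.78  3.63 -0.86] M [ 1.18  0.9  -0.72] gap 10.7
```

Run:
```python
from h import *
off=(np.array([498.63,114.36,121.32])-barpose(0,0)[0])*.5
def rad(th):
    d=bar(th)-HINGE; d-=(d@xb)*xb; return d/np.linalg.norm(d)
p,R=barpose(103,.35*100,off+5.1*rad(103)); env.move_l(p,R,rate=60); st("103")
env.open_jaws(); st("open")
p2=p-R[:,1]*25; env.move_l(p2,rate=60); st("out")
snap("scene","s11",(200,80,460,260),3)
```

```text
103 t 31.25 ee [546.8  331.09 241.84] F [-5.86  2.32 -0.35] M [ 0.86  1.14 -0.86] gap 10.8
open t 31.96 ee [548.07 330.64 242.24] F [ 0.15  3.33 -2.16] M [ 1.22 -0.36  0.14] gap 85.5
out t 32.52 ee [551.07 344.93 263.22] F [ 0.23  1.12 -0.55] M [ 0.62 -0.15  0.  ] gap 85.5
```

View pics/s11.png

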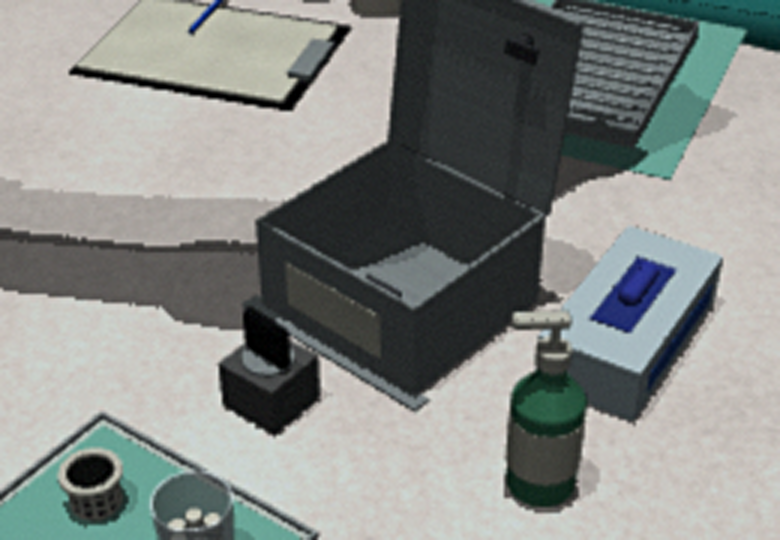

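The lid stands upright and holds. I'll back off and check the tray with the top camera.

Run:
```python
from h import *
R=env.current_tool_rot();p=np.array(env.current_ee_pos())
env.move_l(p-R[:,1]*60,rate=150); st("out2")
env.move_l(p-R[:,1]*60+[0,0,60],rate=200); st("up")
env.move_ptp([470,-60,330],down(10)); st("mid")
im,_=snap("top","t12",(190,155,515,305),2.4)
save(im,"t12b",(365,175,515,305),4.5); save(im,"t12c",(165,155,320,280),5)
```

```text
out2 t 33.12 ee [558.5  378.22 311.87] F [ 0.3   0.32 -1.45] M [ 0.61 -0.13  0.01] gap 85.3
up t 33.92 ee [558.69 377.44 370.56] F [ 0.63 -0.18 -0.01] M [ 0.63 -0.2  -0.04] gap 85.1
mid t 35.61 ee [470.91 -58.76 330.2 ] F [0.66 0.5  0.24] M [ 0.02 -0.02  0.  ] gap 85.1
```

View pics/t12.png

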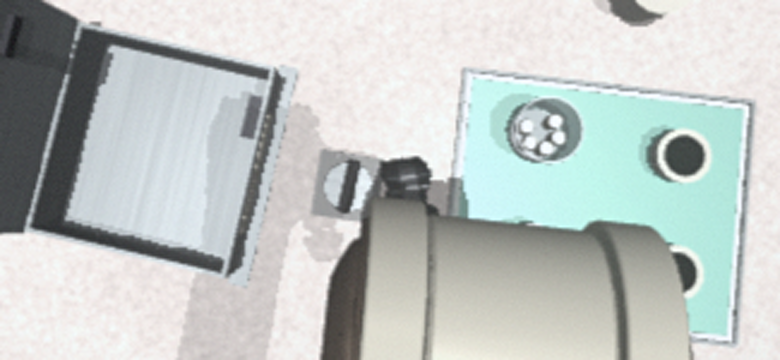

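View pics/t12b.png

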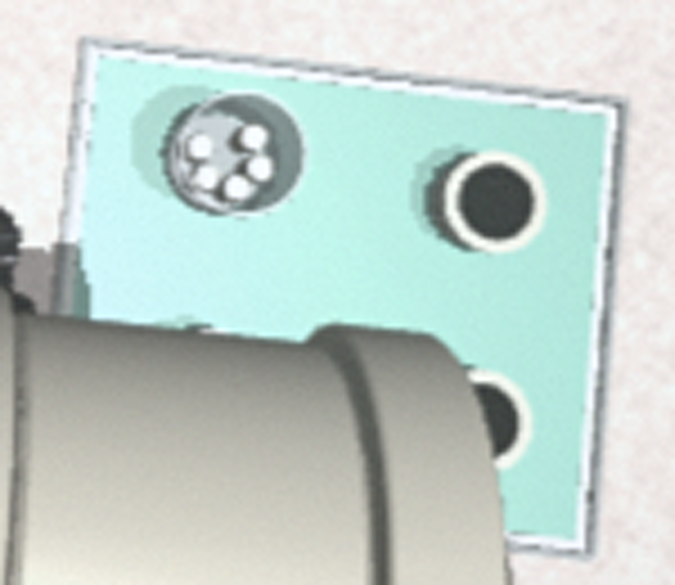

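Run:
```python
from h import *
CUP=np.array([584.5,-202.5,42.])
for a in (-50,20,40,60,80):
  for e in (30,40):
    R=side(a,e); 
    for dz in (0,180):
        q=env.inverse_kinematics(CUP+[0,0,dz]+R[:,1]*18,R); print("cup",a,e,dz,None if q is None else np.array(q))
B=LOCK-50*xb+62*yb; print("box",B)
for a in (40,60,80):
  for e,r in ((40,0),(10,0),(10,90),(10,180),(10,-90),(10,-180)):
    R=side(a,e,r); q=env.inverse_kinematics(np.array([B[0]-15,B[1]-15,210])+R[:,1]*18,R); print("box",a,e,r,None if q is None else np.array(q))
```

```text
cup -50 30 0 [ -8.05  48.31   0.85 129.71 121.71  58.41  91.56]
cup -50 30 180 [-19.17  22.35  13.52 132.6  105.42  44.52 116.87]
cup -50 40 0 [  7.14  42.09 -11.8  128.33 118.4   50.97 106.63]
cup -50 40 180 [-37.12  20.97  39.09 129.45  87.97  25.23 136.13]
cup 20 30 0 [ 101.59   94.98  -74.99  123.47  111.45   20.65 -100.11]
cup 20 30 180 [-15.42  59.89  77.48 129.   241.8  102.63  42.49]
cup 20 40 0 [  95.06   83.51  -74.9   123.02  106.59   24.69 -107.44]
cup 20 40 180 [ 68.88  23.95 -36.77 123.33 -75.89  27.59  35.14]
cup 40 30 0 [ 54.41  51.9  -11.77 111.55 -79.43  51.89  68.63]
cup 40 30 180 [ 54.28  31.75 -11.79 113.61 -71.51  57.84  48.18]
cup 40 40 0 [ 50.62  46.32 -11.74 112.59 -74.43  42.97  59.24]
cup 40 40 180 [ 16.15  29.84  31.3  113.57 -76.72  67.95  44.22]
cup 60 30 0 [ 31.73  57.31  16.69  97.59 -74.02  79.73  66.47]
cup 60 30 180 [ 20.38  43.35  33.05  99.93 -73.98  92.45  55.57]
cup 60 40 0 [ 28.59  51.81  16.72 100.23 -69.62  70.23  61.43]
cup 60 40 180 [ 16.91  38.18  33.21 100.45 -67.24  83.72  49.71]
cup 80 30 0 [ 26.05  64.09  23.14  82.45 -64.55  93.83  67
[... 480 characters left out ...]
8.93 -78.07  27.44  76.87]
box 60 10 90 [ 68.71  65.11 -61.97 128.93 -78.07  27.44 -13.13]
box 60 10 180 [  68.71   65.11  -61.97  128.93  -78.07   27.44 -103.13]
box 60 10 -90 [ 79.62  95.25 -82.76 128.79  45.9   12.81  53.85]
box 60 10 -180 [  68.71   65.11  -61.97  128.93  -78.07   27.44 -103.13]
box 80 40 0 [ -6.58  27.15  18.84 116.47 -69.27  65.7   47.99]
box 80 10 0 [ 46.9   51.32 -37.02 113.96 -62.29  60.39  59.48]
box 80 10 90 [ 46.9   51.32 -37.02 113.96 -62.29  60.39 -30.52]
box 80 10 180 [  16.47   44.17    0.85  115.01  -80.06   83.7  -110.72]
box 80 10 -90 [ 70.35  82.2  -75.26 113.35  -6.57  37.71 104.22]
box 80 10 -180 [  16.47   44.17    0.85  115.01  -80.06   83.7  -110.72]
```

Run:
```python
from h import *
C=np.array([584.5,-202.3,44.]); R=side(75,32); g=C+R[:,1]*23
for nm,p in (("far",g-R[:,1]*110),("g",g),("lift",g+[0,0,200])):
    q=env.inverse_kinematics(p,R); print(nm,p,None if q is None else np.array(q))
env.move_ptp(g-R[:,1]*110+[0,0,60],R); st("pre0")
env.move_l(g-R[:,1]*110,rate=150); env.pause(.1); st("pre")
snap("wrist","w13",(120,0,520,400),1.5)
```

```text
far [ 565.4  -273.57   90.1 ] [ 29.45  61.11  29.7   80.45 -64.81  99.47  64.83]
g [ 589.55 -183.46   31.81] [ 26.31  61.18  21.98  87.41 -66.24  88.47  66.2 ]
lift [ 589.55 -183.46  231.81] [ 18.61  46.61  34.29  88.89 -65.98 101.34  56.24]
pre0 t 36.84 ee [ 566.84 -271.67  150.9 ] F [0.95 0.31 0.62] M [-0.85  0.19  0.03] gap 85.6
pre t 37.49 ee [ 566.14 -273.72   91.64] F [-0.16  0.63 -0.05] M [-0.8   0.2   0.05] gap 85.4
```

View pics/w13.png

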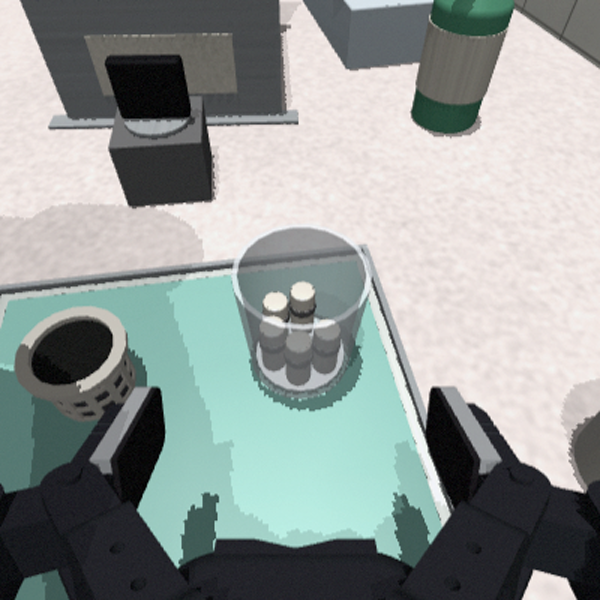

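Run:
```python
from h import *
R=side(75,32); C=np.array([584.5,-202.3,44.])+R[:,0]*2.5; g=C+R[:,1]*23
env.move_l(g,R,rate=100); env.pause(.1); st("at")
env.grasp(40); env.pause(.15); st("grip")
env.move_l(g+[0,0,15],rate=60); env.pause(.1); st("lift")
snap("wrist","w14",(120,0,520,400),1.5); snap("scene","s14",(200,180,360,300),5)
```

```text
at t 38.89 ee [ 591.91 -185.17   32.06] F [ 0.53 -0.38 -1.36] M [-0.88  0.21 -0.05] gap 85.7
grip t 39.39 ee [ 592.12 -184.47   32.25] F [-0.63 -2.05  4.26] M [-0.52  0.08  0.01] gap 61.3
lift t 39.89 ee [ 591.9  -183.89   46.64] F [-0.07  0.04 -1.4 ] M [-1.1   0.26  0.03] gap 61.3
```

View pics/s14.png

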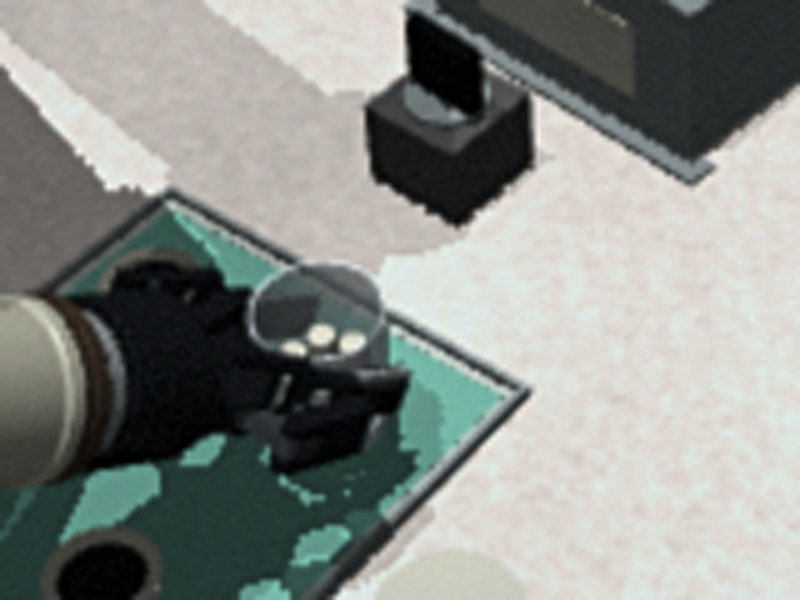

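View pics/w14.png

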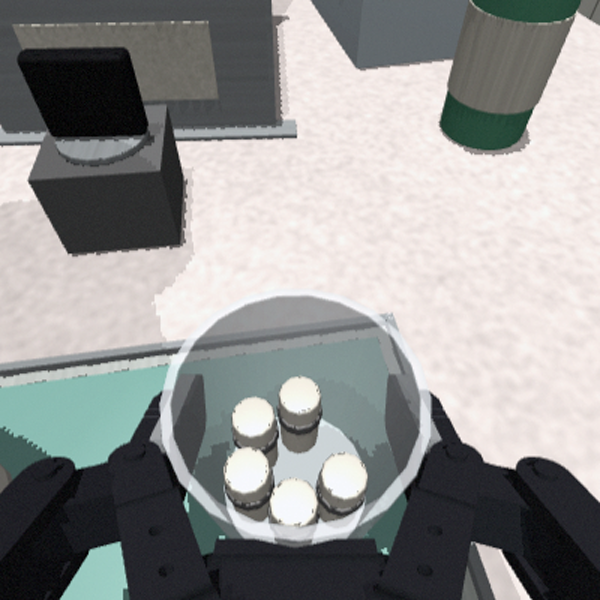

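Run:
```python
from h import *
R=side(75,32); p=np.array(env.current_ee_pos())
B=LOCK-50*xb+62*yb
q=p.copy();q[2]=235; env.move_l(q,rate=150); st("up")
M=np.array([B[0],B[1],225])+10*np.array([np.cos(np.radians(75)),np.sin(np.radians(75)),0])
tgt=M+R[:,1]*22
n=4
env.move_l(tgt,R,rate=180); env.pause(.1); st("over"); print(np.array(env.current_joint_positions()))
for e in (20,5):
    R2=side(75,e); j=env.inverse_kinematics(M+R2[:,1]*22,R2); print(e,None if j is None else np.array(j))
snap("scene","s15",(200,40,460,240),3)
```

```text
up t 41.4 ee [ 591.48 -183.57  233.78] F [ 0.73  0.38 -1.65] M [-1.1   0.34  0.  ] gap 61.0
over t 43.76 ee [569.58 194.12 213.2 ] F [ 0.2  -0.93 -0.17] M [-1.06  0.34 -0.  ] gap 61.3
[ -4.86  28.69  16.15 118.51 -80.    67.06  52.24]
20 [ 22.96  35.55 -13.32 118.24 -79.27  64.15  60.27]
5 [ 37.14  49.02 -27.76 116.64 -78.5   66.78  69.37]
```

View pics/s15.png

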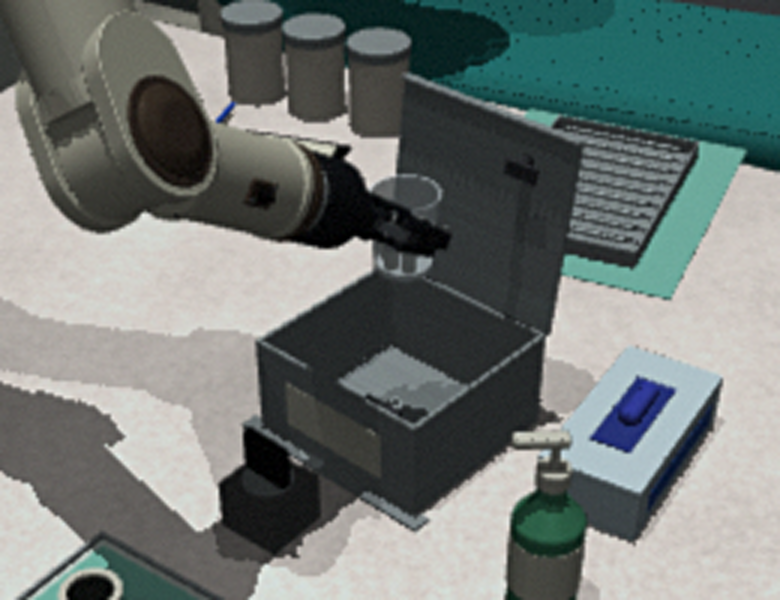

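Run:
```python
from h import *
B=LOCK-50*xb+62*yb
M=np.array([B[0],B[1],216])+12*yb-22*xb
for e in (24,16,8):
    R=side(75,e); env.move_l(M+R[:,1]*22,R,rate=100)
env.pause(.1); st("flat"); q=np.array(env.current_joint_positions()); print(q)
for d in (80,180):
    q2=q.copy(); q2[6]-=d; env.move_j(q2); st(d)
env.pause(.6)
snap("scene","s16",(200,40,460,240),3)
```

```text
flat t 45.13 ee [548.92 205.4  213.6 ] F [-0.87 -0.17 -0.53] M [-1.3   0.34 -0.03] gap 61.3
[ 34.74  46.05 -25.06 119.94 -80.09  65.85  70.96]
80 t 46.4 ee [548.97 205.63 214.16] F [ 0.56  0.08 -2.38] M [-1.33  0.29 -0.  ] gap 61.5
180 t 47.94 ee [548.93 205.41 213.66] F [0.47 0.02 0.1 ] M [-1.14  0.37 -0.01] gap 61.4
```

View pics/s16.png

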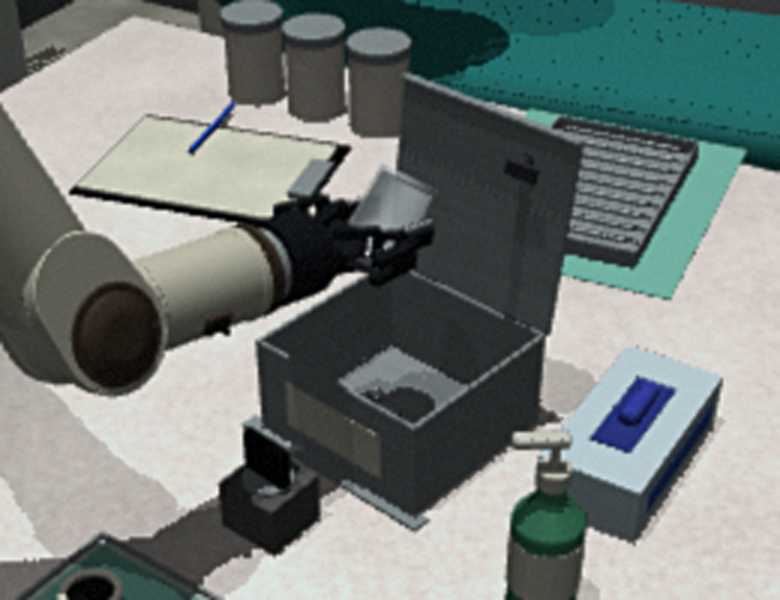

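Run:
```python
from h import *
q=np.array(env.current_joint_positions())
q[6]+=180; env.move_j(q); st("rolled")
p=np.array(env.current_ee_pos())
R=side(75,32); env.move_l(p+[0,-20,40],R,rate=150); st("e32")
im,_=snap("top","t17",(165,155,515,305),2.2); save(im,"t17c",(190,155,320,280),5)
snap("wrist","w17",(120,0,520,400),1.5)
env.move_l([592,-184.3,235],rate=200); st("back above")
im,_=snap("top","t18",(165,155,515,305),2.2);save(im,"t18c",(190,155,320,280),5)
```

```text
rolled t 51.24 ee [548.91 205.41 213.61] F [ 0.79  0.43 -0.97] M [-1.18  0.33  0.03] gap 61.5
e32 t 51.86 ee [548.2  185.77 253.43] F [-0.05 -0.71 -1.18] M [-1.01  0.3  -0.01] gap 61.2
back above t 53.98 ee [ 591.99 -183.18  235.3 ] F [-0.29 -0.13 -1.13] M [-1.03  0.26 -0.  ] gap 61.2
```

View pics/t18.png

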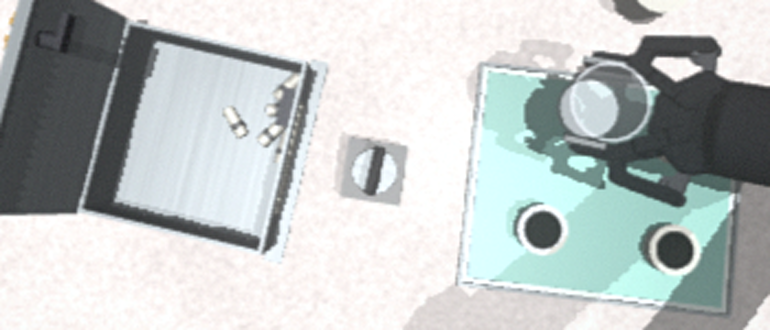

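View pics/t18c.png

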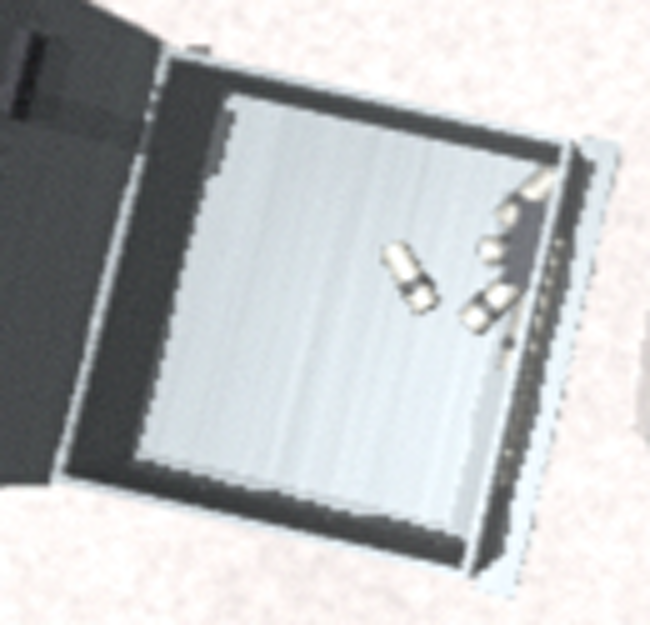

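View pics/w17.png

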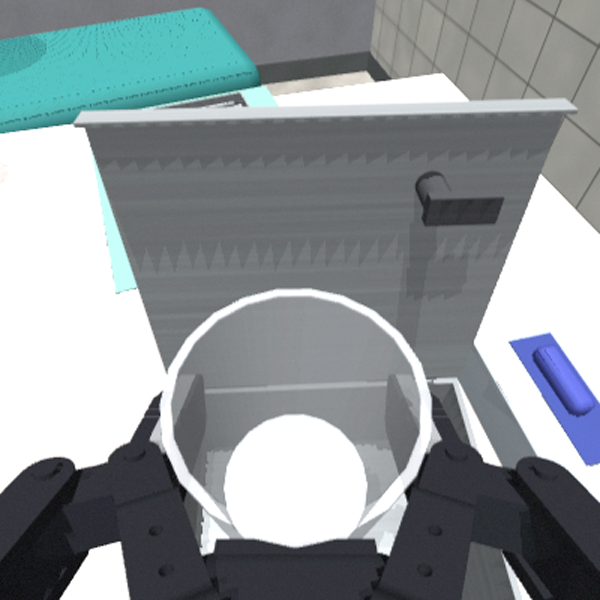

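Run:
```python
from h import *
env.move_l([592,-184.3,60],rate=150); env.pause(.1); st("low")
fine([592,-184.3,34],rate=50); st("near")
z=34
while z>30.5:
    z-=.8; env.move_l([592,-184.3,z],rate=20); env.pause(.05)
    f=env.current_wrist_force()[2]; print(z,f,env.current_ee_pos()[2])
    if f>2.0: break
env.open_jaws(); st("open")
R=env.current_tool_rot(); p=np.array(env.current_ee_pos())
env.move_l(p-R[:,1]*110,rate=120); st("out")
env.move_l(p-R[:,1]*110+[0,0,120],rate=200)
snap("top","t19",(365,175,515,305),4.5)
snap("wrist","w19",(120,0,520,400),1.5)
```

```text
low t 55.44 ee [ 592.63 -184.73   61.15] F [ 0.19  0.42 -0.68] M [-1.03  0.3   0.04] gap 61.7
near t 56.66 ee [ 591.9  -184.19   33.9 ] F [-0.21 -1.31 -0.72] M [-1.03  0.29  0.06] gap 61.5
33.2 -1.0153620652582647 33.12721553407853
32.400000000000006 -1.346312251182935 32.34563244254064
31.600000000000005 4.7988160480952375 32.24992374012806
open t 57.92 ee [ 592.   -184.27   31.34] F [-0.15 -0.16  0.19] M [-0.84  0.24 -0.04] gap 85.5
out t 58.99 ee [ 567.91 -273.11   89.37] F [ 0.54 -0.09  0.6 ] M [-0.82  0.22 -0.05] gap 85.2
```

View pics/t19.png

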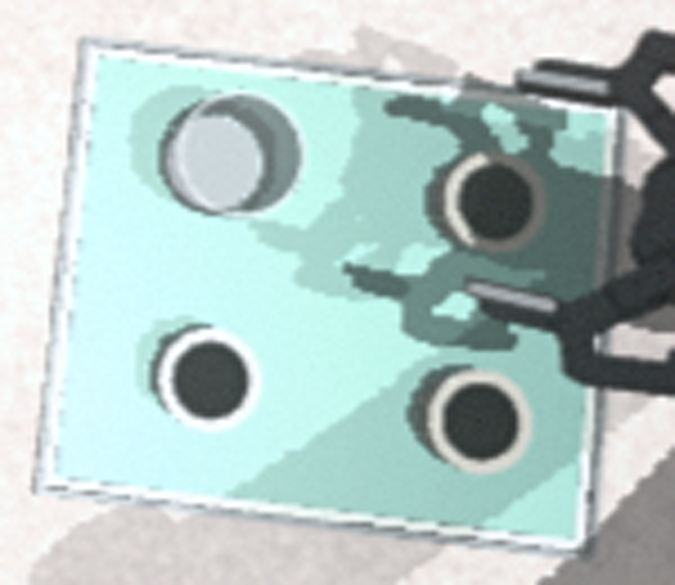

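View pics/w19.png

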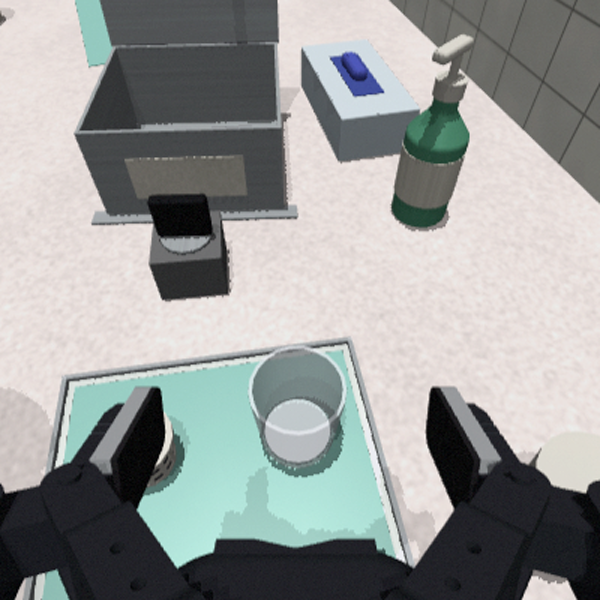

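```bash
cat >> h.py <<'E'
BC=LOCK-50*xb+62*yb
def trap_pick(x,y,yaw=68):
    env.move_ptp([x,y,110],down(yaw)); fine([x,y,60],rate=120,n=2,tol=.6)
    env.move_l([x,y,15],rate=100); env.pause(.08)
    env.grasp(35); env.pause(.12); st("trap grip")
    env.move_l([x,y,70],rate=120); st("lifted")
def trap_drop(bx,by):
    d=BC+bx*xb+by*yb
    env.move_l([*np.array(env.current_ee_pos())[:2],200],rate=220)
    env.move_ptp([d[0],d[1],200],down(90+BY))
    env.move_l([d[0],d[1],75],rate=150); env.pause(.15); st("over")
    env.open_jaws(); env.pause(.1)
    env.move_l([d[0],d[1],200],rate=220); st("dropped")
E
python3 - <<'E'
from h import *
trap_pick(562.7,-346)
snap("wrist","w20",(120,0,520,400),1.5)
E
```

```text
trap grip t 63.0 ee [ 563.14 -346.29   16.06] F [-1.55  0.26  6.1 ] M [0.22 0.27 0.01] gap 52.0
lifted t 63.61 ee [ 562.5  -345.92   69.94] F [-0.52 -0.22 -1.37] M [-0.    0.01  0.02] gap 52.2
```

View pics/w20.png

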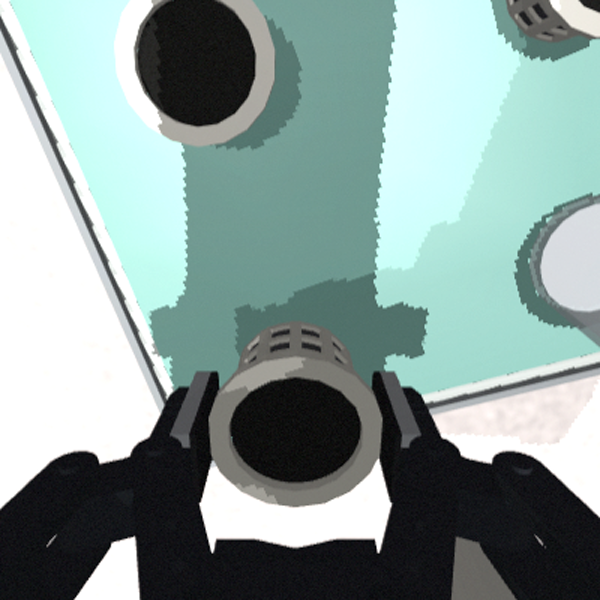

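Trap held level by its rim. I'll drop it in the box and then check the tray.

Run:
```python
from h import *
trap_drop(-58,20)
im,_=snap("top","t21",(365,175,515,305),4.5); save(im,"t21c",(190,155,320,280),5)
```

```text
over t 67.51 ee [510.71 199.82  76.12] F [ 0.59 -0.01 -0.76] M [-0.07 -0.02 -0.01] gap 52.1
dropped t 68.76 ee [509.17 198.95 199.05] F [-0.8   0.45 -0.83] M [ 0.05  0.03 -0.05] gap 85.5
```

View pics/t21.png

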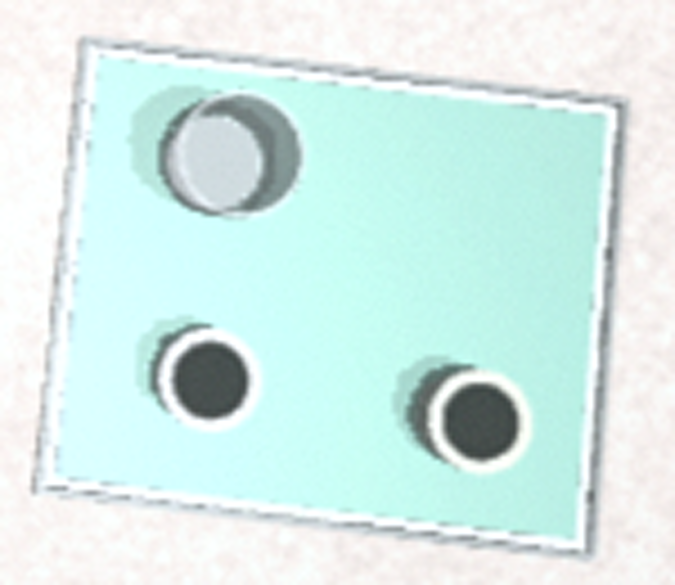

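View pics/t21c.png

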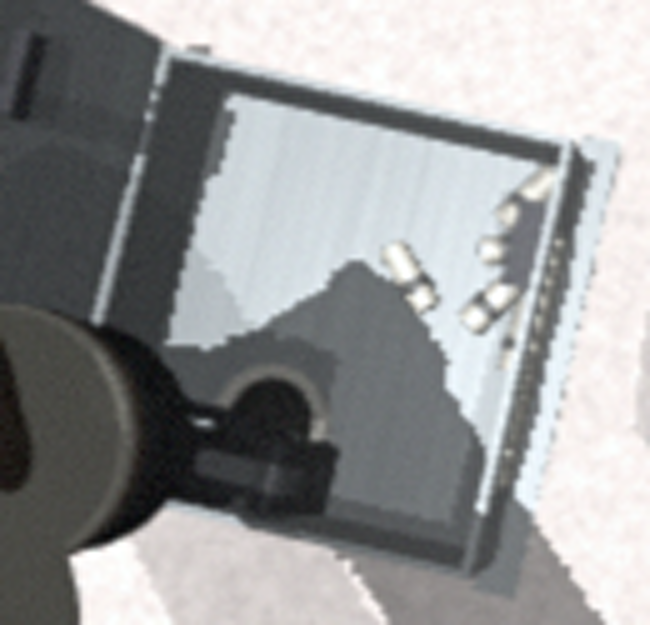

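Run:
```python
from h import *
trap_pick(448.5,-335.3)
g=env.current_finger_gap()
if 48<g<58: trap_drop(0,20)
im,_=snap("top","t22",(365,175,515,305),4.5)
```

```text
trap grip t 73.11 ee [ 448.88 -335.58   15.96] F [-0.67  1.09  6.45] M [0.21 0.25 0.01] gap 51.9
lifted t 73.72 ee [ 448.24 -335.28   69.89] F [-0.77  0.24 -1.24] M [-0.01  0.03 -0.05] gap 51.7
over t 77.53 ee [567.27 186.9   76.22] F [-0.01  0.04 -0.54] M [-0.01  0.01 -0.02] gap 52.0
dropped t 78.78 ee [565.75 185.92 198.94] F [-0.71 -0.44 -0.54] M [-0.05  0.    0.03] gap 85.6
```

View pics/t22.png

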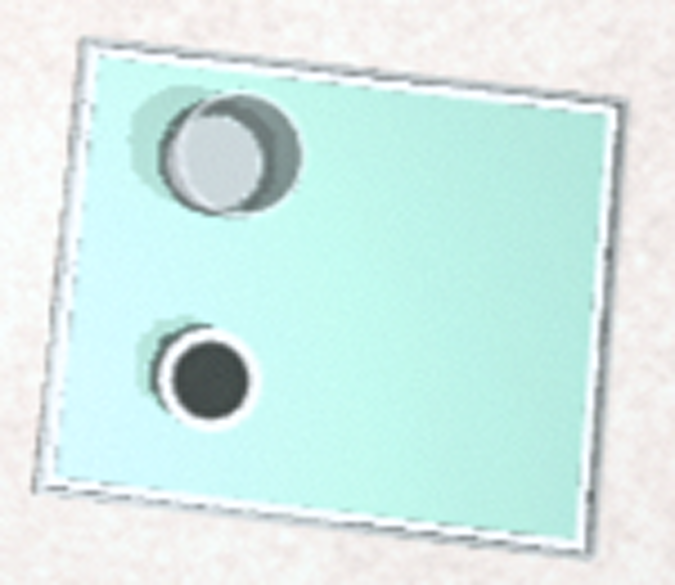

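Run:
```python
from h import *
trap_pick(468.5,-196.2)
g=env.current_finger_gap()
if 48<g<58: trap_drop(56,22)
d=BC+30*xb-60*yb
env.move_ptp([d[0],d[1],260],down(167)); env.pause(.1)
snap("wrist","w23",(0,0,640,400),1.25)
env.move_ptp([450,0,300],down(77)); 
im,_=snap("top","t23",(165,155,515,305),2.2); save(im,"t23c",(190,155,320,280),5); st()
```

```text
trap grip t 82.66 ee [ 468.87 -196.45   15.85] F [-1.56  1.26  5.61] M [ 0.14  0.27 -0.  ] gap 52.1
lifted t 83.27 ee [ 468.21 -196.43   69.9 ] F [ 0.7  -0.04 -0.76] M [-0.04  0.03 -0.02] gap 51.6
over t 86.63 ee [622.35 176.43  76.35] F [ 1.58 -0.09 -0.39] M [ 0.    0.04 -0.03] gap 52.0
dropped t 87.88 ee [620.88 175.75 199.09] F [ 0.44  0.16 -1.38] M [0.03 0.   0.  ] gap 85.1
t 90.43 ee [450.52   0.64 300.1 ] F [ 0.13 -0.39  0.2 ] M [-0.02  0.02  0.02] gap 85.5
```

View pics/w23.png

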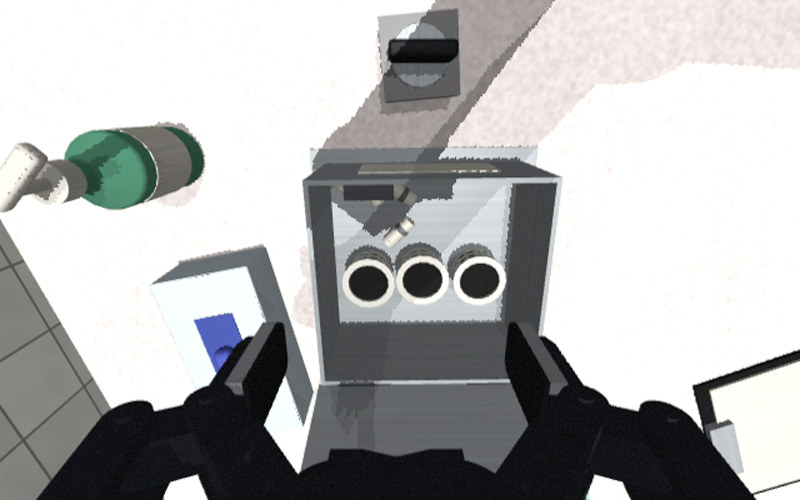

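View pics/t23.png

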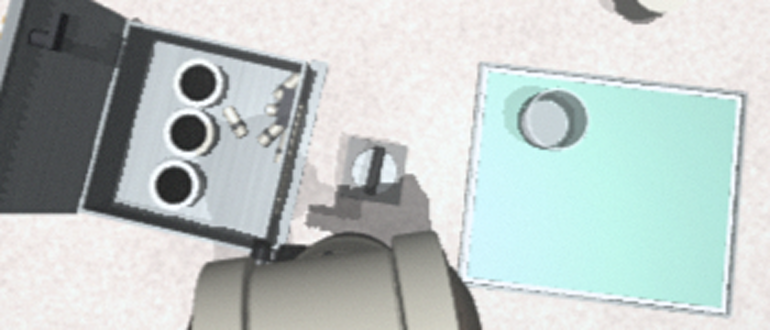

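View pics/t23c.png

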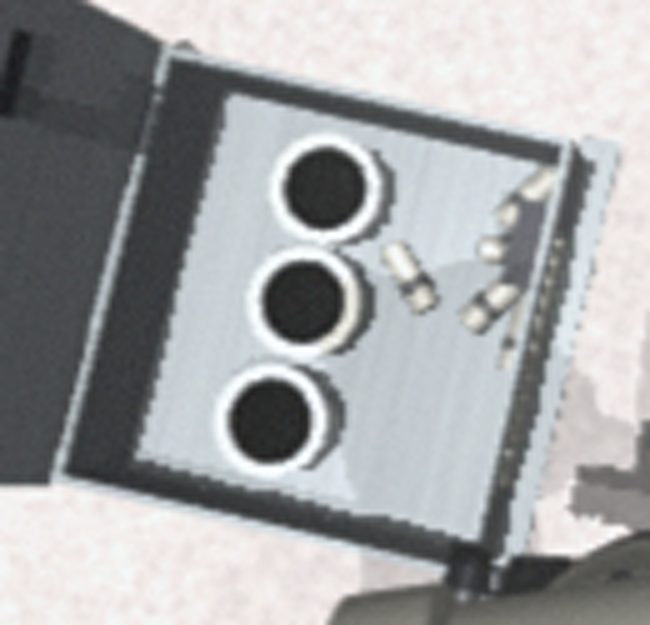

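Run:
```python
from h import *
im=np.load("pics/w23.npy"); save(im,"w23z",(240,120,460,240),3.6)
im=np.load("pics/t23.npy"); save(np.clip(im*1.0,0,255),"t23z",(275,180,325,240),10)
```

```text
(no output)
```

View pics/w23z.png

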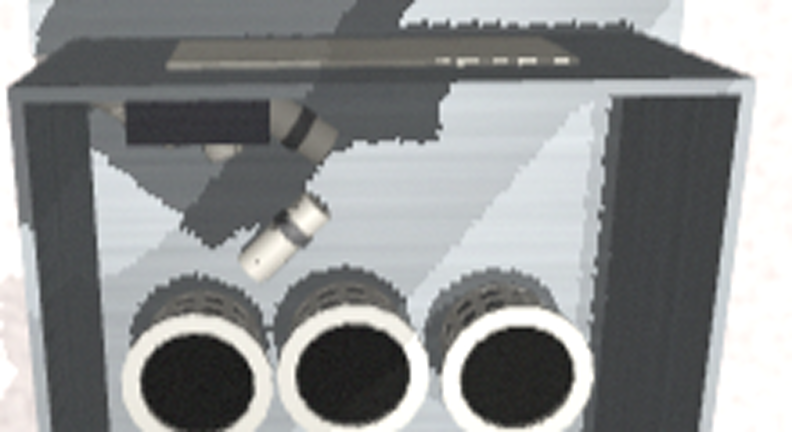

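View pics/t23z.png

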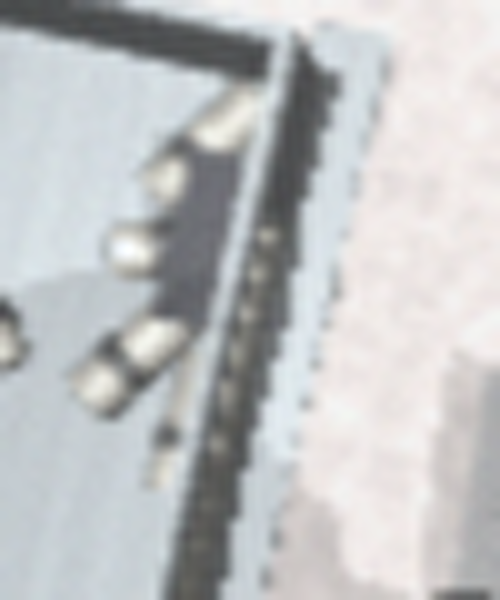

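Run:
```python
from h import *
im=np.load("pics/t23.npy").copy()
def P(x,r,h,th):
    t=np.radians(th); return HINGE+x*xb-(r*np.cos(t)-h*np.sin(t))*yb+zb*(r*np.sin(t)+h*np.cos(t))
im=np.clip(im*1.6,0,255).astype(np.uint8)
im=cv2.resize(im,None,fx=4,fy=4,interpolation=cv2.INTER_CUBIC)
for th,c in ((85,(255,0,0)),(93,(0,255,0)),(100,(0,0,255))):
    pts=[P(-102,0,0,th),P(-102,193,0,th),P(102,193,0,th),P(102,0,0,th)]
    q=np.array([proj("top",p)*4+1.5 for p in pts]).astype(int); cv2.polylines(im,[q],True,c,1)
cv2.imwrite("pics/lid.png",im[560:1160,520:1200][:,:,::-1])
```

```text
(no output)
```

View pics/lid.png

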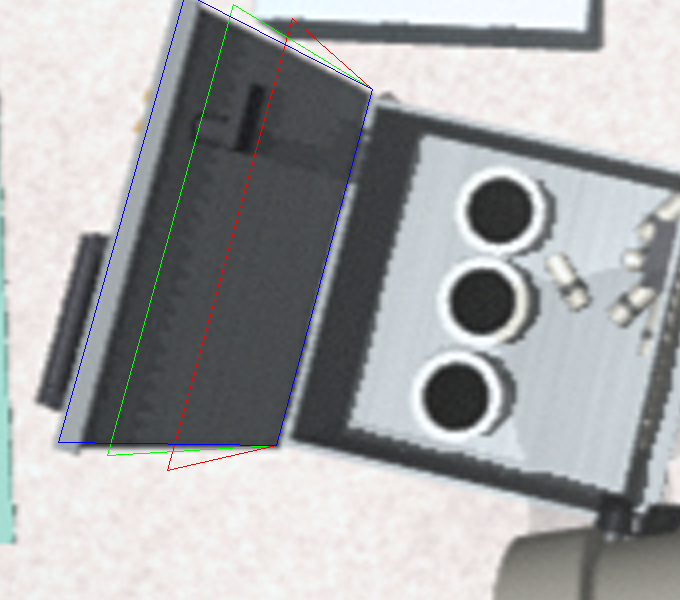

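```bash
cat >> h.py <<'E'
def P(x,r,h,th):
    t=np.radians(th); return HINGE+x*xb-(r*np.cos(t)-h*np.sin(t))*yb+zb*(r*np.sin(t)+h*np.cos(t))
E
python3 - <<'E'
from h import *
R=down(90+BY)
c=lambda th:P(9,176,5,th)+15*yb
env.grasp(30); st("shut")
a=P(9,176,5,97)+60*yb
for n,p in (("a",a+[0,0,80]),("b",a),("45",c(45)),("0",c(0))):
    q=env.inverse_kinematics(p,R); print(n,p,None if q is None else np.array(q))
env.move_ptp(np.array([a[0]-40,a[1]-120,400]),R); st("w1")
env.move_ptp(a+[0,0,90],R); st("w2")
env.move_l(a-[0,0,8],rate=150); st("behind")
snap("scene","s24",(220,0,460,200),3.3)
E
```

```text
shut t 91.2 ee [449.99  -0.03 300.02] F [0.58 0.53 1.  ] M [ 0.01 -0.01  0.01] gap 0.3
a [611.06 341.93 359.08] [  2.25  39.31 -60.78  70.12  33.59  88.41  24.2 ]
b [611.06 341.93 279.08] [  2.54  41.64 -58.29  76.78  35.    80.27  22.52]
45 [568.29 154.42 232.99] [ 27.62  34.78 -64.13  97.05  33.19  69.64  32.52]
0 [556.04 100.72 110.  ] [ 29.83  40.76 -58.38 106.14  41.31  57.36  30.73]
w1 t 92.26 ee [571.05 220.64 399.38] F [ 0.68 -0.08  0.38] M [ 0.01 -0.04 -0.02] gap 0.1
w2 t 92.84 ee [611.15 341.01 368.54] F [-0.45 -0.71 -0.82] M [-0.01 -0.01 -0.03] gap -0.1
behind t 93.64 ee [611.67 341.84 272.46] F [0.19 0.42 0.62] M [0.02 0.01 0.01] gap 0.0
```

View pics/s24.png

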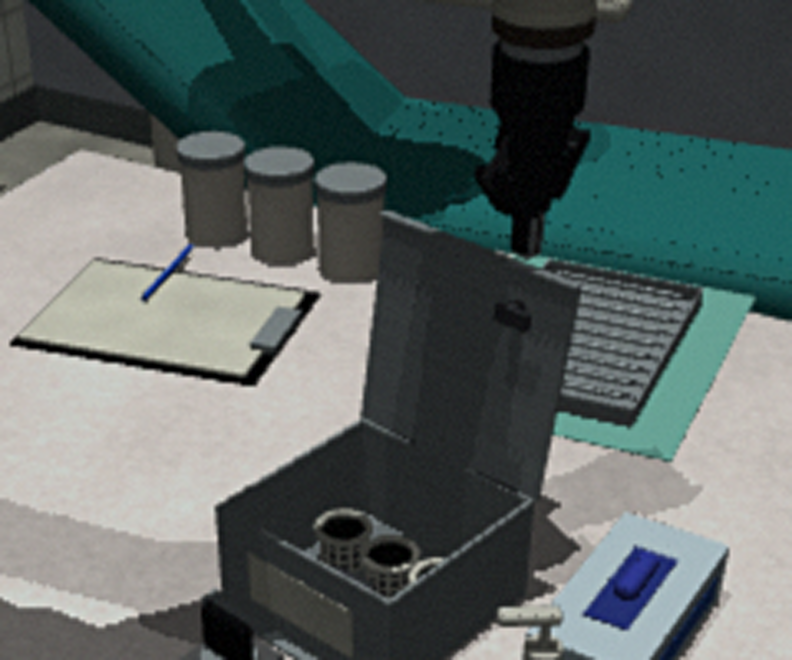

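Run:
```python
from h import *
c=lambda th:P(9,176,5,th)+15*yb
for th in (96,90,84,78,72,66,60):
    env.move_l(c(th),rate=120); st(th)
    if np.linalg.norm(env.current_wrist_force())>25: break
snap("scene","s25",(220,0,460,200),3.3)
```

```text
96 t 94.25 ee [600.78 295.04 280.13] F [0.3  0.77 0.45] M [ 0.01 -0.05  0.02] gap 0.2
90 t 94.55 ee [596.51 277.02 280.99] F [-0.28 -0.4  -0.29] M [-0.02  0.   -0.01] gap -0.3
84 t 94.85 ee [592.37 258.84 280.38] F [ 0.22 -0.5  -0.8 ] M [0.03 0.02 0.  ] gap -0.2
78 t 95.15 ee [588.29 240.92 278.03] F [ 0.38  0.58 -0.16] M [ 0.03 -0.01  0.01] gap -0.1
72 t 95.45 ee [584.26 223.42 273.73] F [-0.05  0.48 -0.67] M [ 0.01 -0.02 -0.03] gap 0.2
66 t 95.75 ee [580.31 206.53 267.59] F [-0.86  0.12 -0.04] M [-0.   -0.01  0.03] gap -0.3
60 t 96.05 ee [576.6 190.3 259.7] F [-0.32  1.11  0.05] M [-0.    0.01  0.03] gap -0.2
```

View pics/s25.png

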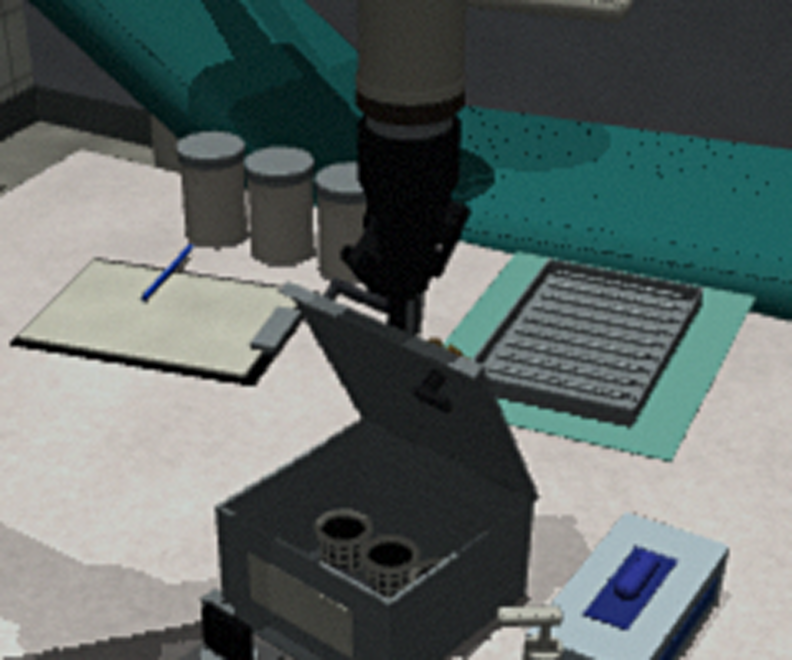

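Run:
```python
from h import *
c=lambda th:P(9,176,5,th)+15*yb
for th in (54,48,42,36,30,24,18,12,8,4,2):
    env.move_l(c(th),rate=120 if th>12 else 60); st(th)
    if np.linalg.norm(env.current_wrist_force())>30: break
z=env.current_ee_pos()[2]
p=c(0)
for z in (112,110.5,109,108,107):
    env.move_l([p[0],p[1],z],rate=30); env.pause(.08); st(z)
    if env.current_wrist_force()[2]>12: break
```

```text
54 t 96.4 ee [573.02 174.81 250.02] F [ 0.05  1.14 -0.21] M [ 0.02 -0.04  0.06] gap -0.3
48 t 96.7 ee [569.7  160.49 238.79] F [-0.71 -0.58 -0.8 ] M [ 0.03 -0.    0.05] gap 0.4
42 t 97.0 ee [566.62 147.48 226.11] F [ 0.5  -0.35  0.69] M [0.02 0.03 0.02] gap -0.2
36 t 97.3 ee [563.88 135.72 212.01] F [0.74 0.11 0.19] M [-0.02  0.01  0.  ] gap -0.5
30 t 97.6 ee [561.51 125.69 196.93] F [-0.1   0.19  0.11] M [ 0.02  0.   -0.04] gap 0.1
24 t 97.9 ee [559.55 117.22 180.82] F [-0.16  1.09 -0.14] M [-0.   -0.03 -0.  ] gap 0.1
18 t 98.2 ee [557.94 110.39 163.83] F [ 0.07 -0.82  0.5 ] M [ 0.02 -0.01  0.07] gap 0.1
12 t 98.66 ee [556.83 105.34 146.08] F [0.32 0.54 0.63] M [ 0.   -0.02 -0.03] gap 0.2
8 t 99.02 ee [556.19 102.82 133.91] F [ 0.09 -0.22  0.62] M [ 0.06 -0.01  0.02] gap -0.1
4 t 99.38 ee [555.83 101.31 121.71] F [-0.05 -0.88  0.74] M [-0.03  0.01 -0.01] gap -0.2
2 t 99.62 ee [555.83 100.82 115.71] F [0.26 0.31 0.89] M [-0.04 -0.01  0.03] gap 0.1
112 t 100.0 ee [556.04 100.74 112.01] F [ 0.37 -0.09  0.99] M [ 0.08 -0.02  0.01] gap -0.1
110.5 t 100.33 ee [556.04 100.73 110.51] F [-0.78 -0.65  0.82] M [ 0.01  0.01 -0.03] gap 0.0
109 t 100.67 ee [556.24 100.81 110.06] F [-2.66 -1.11  9.56] M [-0.27  0.58  0.03] gap 0.0
108 t 101.0 ee [556.3  100.85 110.  ] F [-6.67 -2.27 16.63] M [-0.52  1.29  0.01] gap -0.0
```

Run:
```python
from h import *
env.move_l([555,100,200],rate=200)
env.open_jaws()
env.move_ptp([529.2,-16.9,190],down(70)); env.pause(.15); st()
im,_=snap("wrist","w26",(160,60,480,300),2.5)
im,_=snap("top","t26",(165,155,515,305),2.2)
snap("scene","s26",(120,80,460,340),2.3)
```

```text
t 103.09 ee [529.59 -15.26 190.45] F [-0.54  0.3   0.07] M [ 0.03  0.   -0.02] gap 85.1
```

View pics/w26.png

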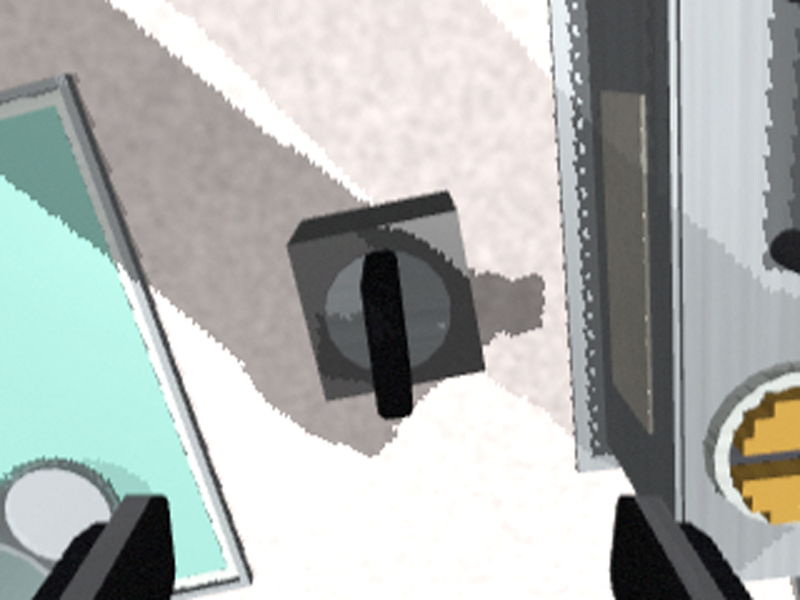

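View pics/t26.png

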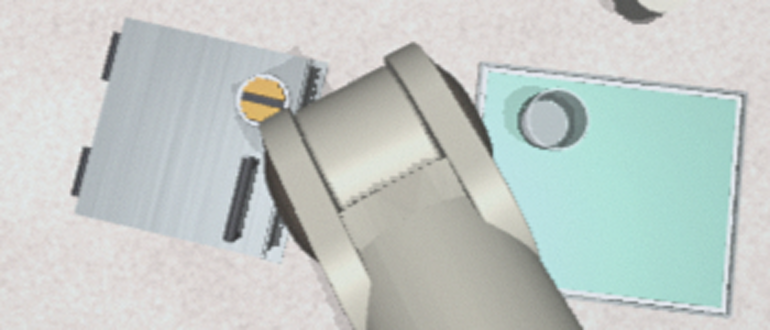

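View pics/s26.png

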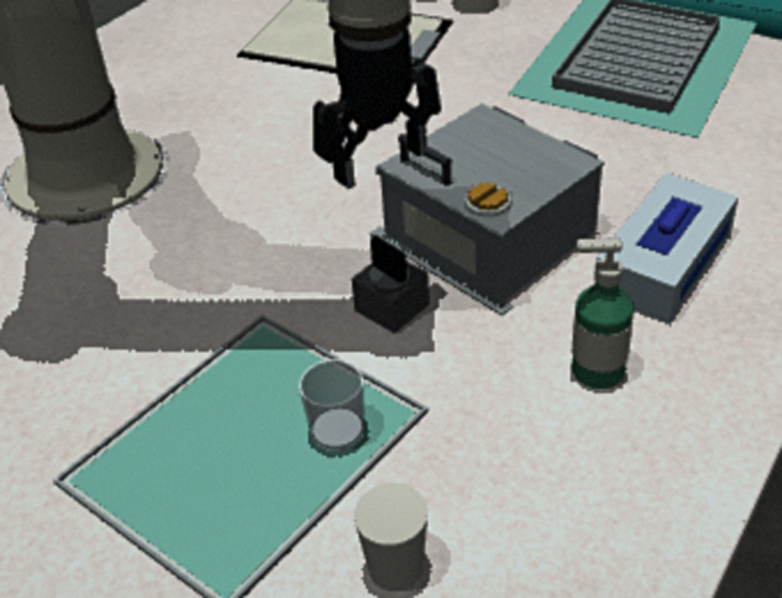

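Run:
```python
from h import *
env.move_ptp([529.4,-16.9,150],down(77)); fine([529.4,-16.9,110],rate=100,n=2)
env.move_l([529.4,-16.9,63],rate=100); env.pause(.1); st()
env.grasp(60); env.pause(.2); st("grip")
env.move_l([529.4,-16.9,160],rate=150)
env.move_ptp([597,95.6,210],down(167.1)); fine([597,95.6,181],rate=60); st("pre")
snap("wrist","w27",(240,140,400,260),5)
```

```text
t 105.34 ee [529.86 -16.6   63.42] F [ 0.51 -0.51 -0.86] M [ 0.01 -0.04 -0.  ] gap 85.6
grip t 106.21 ee [529.61 -16.9   63.21] F [-0.46 -0.49  3.6 ] M [ 0.02  0.11 -0.01] gap 11.2
pre t 109.73 ee [596.98  95.64 180.94] F [-0.24 -0.02 -1.16] M [0.01 0.01 0.05] gap 11.0
```

View pics/w27.png

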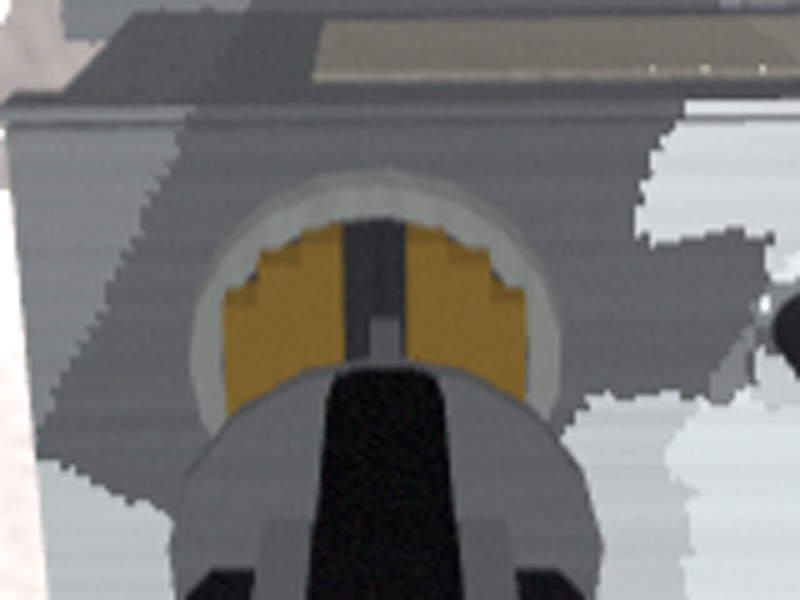

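Run:
```python
from h import *
L=np.array([598.2,95.3])
fine([*L,180],rate=40); st("pre")
for z in (176,173,171,169.5,168.5):
    env.move_l([*L,z],rate=40); env.pause(.08)
    if abs(env.current_wrist_force()[2])>12: st("BLOCK",z); break
st(z)
if z==168.5:
  for y in [157,137,117,97,80,75,70,67,64,61,58,55]:
    env.move_ptp([*L,168.5],down(y)); env.pause(.1); st(y)
    F=np.array(env.current_wrist_force())
    if env.current_torque()[2]>.6 or np.linalg.norm(F)>25: break
snap("wrist","w28",(160,60,480,400),2)
```

```text
pre t 110.18 ee [598.18  95.31 179.98] F [ 0.48  0.57 -1.51] M [-0.   -0.03  0.05] gap 11.6
168.5 t 111.85 ee [598.21  95.29 168.49] F [-0.17  0.23 -1.93] M [ 0.03 -0.01 -0.01] gap 11.7
157 t 112.22 ee [598.22  95.31 168.56] F [ 0.9   0.02 -0.45] M [-0.02  0.04  0.02] gap 11.5
137 t 112.72 ee [598.1   95.25 168.34] F [ 2.    0.29 -2.11] M [-0.04  0.01  0.07] gap 11.5
117 t 113.22 ee [598.05  95.37 168.36] F [-0.43 -0.18 -2.05] M [0.   0.12 0.07] gap 11.4
97 t 113.72 ee [598.05  95.52 168.42] F [-0.35  0.24 -2.32] M [0.12 0.18 0.04] gap 11.5
80 t 114.18 ee [598.11  95.58 168.49] F [-0.65  0.56 -2.06] M [0.29 0.19 0.05] gap 11.2
75 t 114.53 ee [598.14  95.57 168.48] F [-0.95  1.56 -2.58] M [0.44 0.26 0.02] gap 11.2
70 t 114.88 ee [598.13  95.59 168.49] F [-1.76  1.67 -3.29] M [0.54 0.18 0.09] gap 11.3
67 t 115.23 ee [598.16  95.54 168.47] F [-0.75  2.72 -2.48] M [0.76 0.21 0.11] gap 11.5
64 t 115.58 ee [598.21  95.53 168.53] F [-0.1   3.9  -3.17] M [0.85 0.23 0.11] gap 11.1
61 t 115.93 ee [598.18  95.56 168.5 ] F [-1.69  2.84 -4.27] M [0.98 0.12 0.29] gap 11.3
58 t 116.28 ee [598.17  95.58 168.5 ] F [-0.72  3.48 -4.04] M [0.99 0.13 0.66] gap 11.3
```

View pics/w28.png

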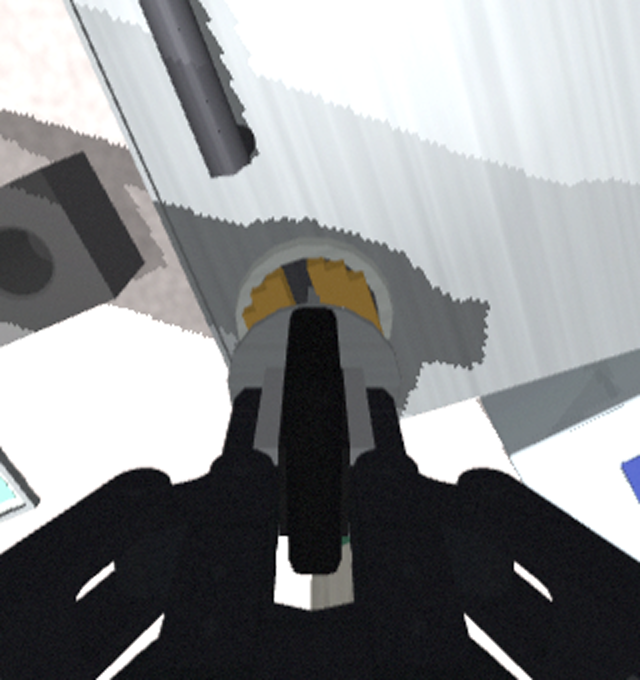

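At the stop, with torque up to 0.66 N m. I'll back off, withdraw the key, check the slot and stow the key.

Run:
```python
from h import *
L=np.array([598.2,95.4])
env.move_ptp([*L,168.5],down(76.5)); st("back")
env.move_l([*L,186],rate=60); st("up")
snap("wrist","w29",(240,140,400,260),5)
env.move_l([*L,215],rate=150)
env.move_ptp([529.5,-16.9,150],down(77)); fine([529.5,-16.9,115],rate=80); st("above stand")
snap("wrist","w30",(240,140,400,260),5)
```

```text
back t 116.71 ee [598.76  93.85 168.49] F [ 0.11 -0.01 -1.57] M [-0.03 -0.01  0.  ] gap 11.0
up t 117.15 ee [598.6   95.47 186.79] F [ 0.22 -0.05 -0.99] M [ 0.01 -0.    0.02] gap 11.5
above stand t 119.72 ee [529.47 -16.81 114.9 ] F [-0.18  0.34 -0.82] M [ 0.03 -0.01  0.  ] gap 11.7
```

View pics/w29.png

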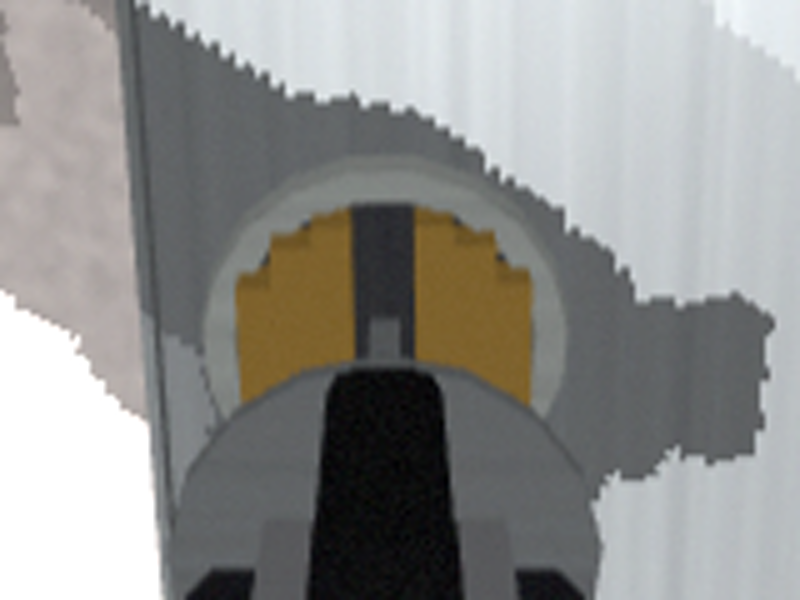

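View pics/w30.png

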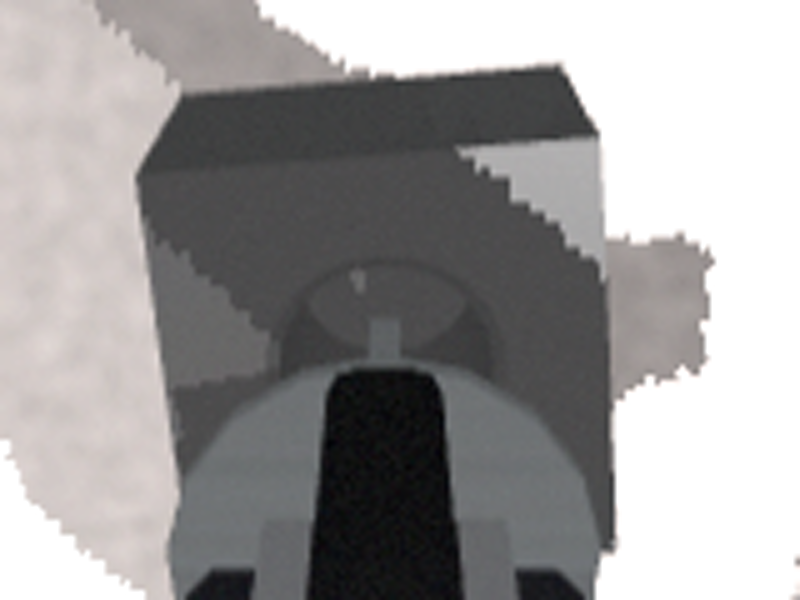

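The slot is parallel to the hinge again and the blade is centred over the hole (386 vs 385). I'll stow the key, then test the handle gently to confirm the lid is locked.

Run:
```python
from h import *
p=[529.5,-16.9]
for z in (90,68): env.move_l([*p,z],rate=100)
z=64.5
while z>61.5:
    env.move_l([*p,z],rate=20); env.pause(.06); f=env.current_wrist_force()[2]; print(z,f)
    if f>2: break
    z-=.5
env.open_jaws(); env.pause(.1); st("released")
env.move_l([*p,150],rate=150)
env.move_ptp([450,-40,330],down(77)); 
env.move_j([-60+0*1,*np.array(env.current_joint_positions())[1:]]) if False else None
snap("scene","s31",(120,80,460,340),2.3)
snap("top","t31",(165,155,515,305),2.2); st()
```

```text
64.5 -0.8547933091121241
64.0 -0.7939535025212425
63.5 -1.1959609097267538
63.0 3.953182587306403
released t 122.65 ee [529.5  -16.88  62.98] F [0.01 0.16 0.46] M [0.06 0.01 0.01] gap 85.5
t 124.29 ee [449.64 -40.42 328.84] F [-0.09  0.6   0.09] M [ 0.07 -0.01  0.03] gap 85.2
```

View pics/s31.png

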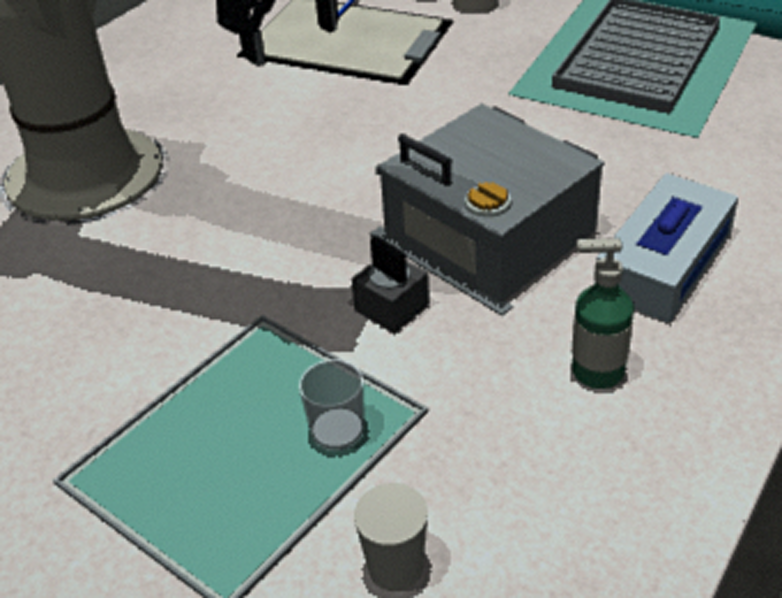

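View pics/t31.png

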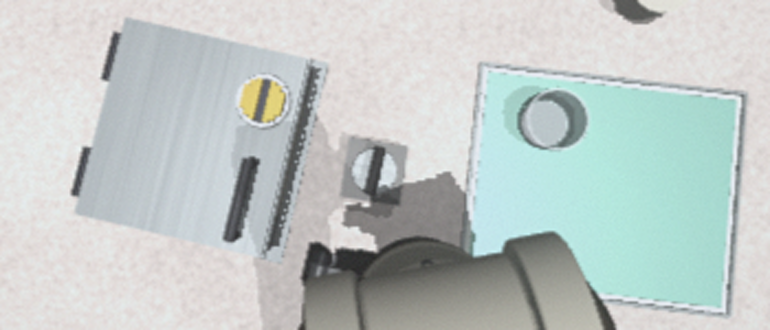

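Run:
```python
from h import *
env.finish_job(); print(env.current_time_s())
```

```text
the job is handed in; nothing more can be done
the job is handed in; nothing more can be done
```

The job is done and handed in at about 124 s of the 210 s allowed. I unlocked the box with the key and opened the lid, then tipped out the 5 capsules and put in all 3 traps. After that I shut the lid, locked it again and put the key back in its stand.

**Last checks:**
- **Lock:** the slot is parallel to the hinge again, after turning the key until it met the firm stop.
- **Lid:** shut. The fingertips met its top at 110 mm, as they should.
- **Key:** upright in its stand, let go just as its guard touched the block.
- **Cup:** empty and upright on the tray.
- **Tray and bystanders:** the tray is otherwise bare, with no strays in the final pictures. The pump bottle, glove box and tumbler look undisturbed.

**Less certain:**
- **Capsule count:** four capsules were clearly visible in the box. I identified the fifth only from its edge and collar against the front wall, in the top camera view.
- **Locked lid:** I did not pull on the handle to test it. I relied on the slot direction and the firm stop.
- **Positions:** my first camera estimates of the lock were off by 2–3 mm. I corrected them by comparing the blade with the slot in close-ups before each insertion.

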